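Seat a printed bracket in the scanning corner and start the scan

ROBOT

A 6-joint arm with a two-finger parallel gripper is mounted at the origin on the work surface. World frame = base frame: x ahead of the robot, y to its left, z up, the work surface at z = 0. Lengths are in mm, angles in rad, forces in N, time in s.
With the tool pointing down it reaches from about 400 to 925 mm from the base axis. Payload 12.5 kg.
Tool frame: the origin (TCP) lies at the very end of the fingers, on their centre line; the grasp point (between the pads) lies env.hold_point_z behind it (env.hold_point_z is the distance from the TCP to the grasp point, in mm); y points along the fingers, z is the direction in which the jaws open and shut, and the axes are right-handed (so a half turn about y gives the same grasp; the last joint's range is limited). The gripper opens to 95 mm and grips with 3 to 60 N. Pads are 20 mm wide; open, the fingers measure 119 mm over their backs; the gripper's body (75 mm by 180 mm) begins 59 mm behind the grasp point.
Start: joints at [1.122, 0.491, 1.559, -0, 1.092, -0.106], TCP at [210.064, 588.663, 177.661] pointing down, gripper open.
Joint ranges: [-3.1, 3.1], [-0.84, 2.19], [0.05, 2.79], [-1.13, 4.28], [0.06, 2.93], [-2.69, 2.69]. Speed limits (rad/s): [2.22, 2.22, 2.79, 3.14, 3.14, 3.14].

INTERFACE

Orientations are given as [roll, pitch, yaw] about the fixed x, y, z axes, in that order (R = Rz(yaw) Ry(pitch) Rx(roll)).
In Python, from cell import env gives the robot as it stands.
- The arm moves only by the shell command python3 -m inch 'ROWS'. ROWS is JSON, one flat list of numbers, 7 for each row, row after row: the shift along the tool's x, y, z in m, then the turn, a rotation vector about the tool's x, y, z in degrees, then the closure, from -1 (fully open) to 1 (shut). In form: [tx, ty, tz, ax, ay, az, hand, tx, ty, tz, ax, ay, az, hand, ...]. A call has 1 to 10 rows; each row shifts and turns the commanded pose from where the row before left it, along the tool's axes as they then stand; what a row does not reach is not made up. A row lasts 1/10 s, in which the tool goes at most 50 mm and 8.59 degrees, less where a joint would pass 70% of its speed; a pose out of reach is approached as far as the arm can. A call is refused whole if a number of a shift passes 0.05 or a number of a turn 8.59, either way. A call with a gripper value outside its range is refused whole. The fingers move at their own pace and stop on an object; the grip force is fixed at half the most. Time passes only in rows, so rows that do not move let the fingers close. It gives the time, the measured TCP pose, the force and the opening at its end, in the units of the state.
- env.state(): the state, without advancing time (a new reading comes with each control period).
- env.read_camera(name): name is "scene" or "top"; returns a dict with "pixels" (384x512x3 uint8, blue, green, red), "depth" (384x512 float32, mm along the optical axis (not along the pixel's ray), 0 where there is no reading), "mtx" (3x3 intrinsics, pixels), "R" (3x3) and "t" (3): a world point X has camera coordinates R X + t. Camera axes: x right, y down, z forward; pixel columns grow to the right and rows downward; lengths in mm; the calibration is good to about 2 mm. A picture is of the moment at which its call begins.
- env.job_done(): hands the job in, once; it reports no verdict.
The state is a dict: "t": time; "joints": joint angles; "qvel": joint speeds; "tau": joint torques, N m; "eef_pos": TCP position; "tcp_rot": TCP orientation; "ft_force": force on the tool from outside, world axes, zero at the start; "moment": the same for the moment, N m; "opening": opening from 0.0 (shut) to 1.0 (fully open).
Only numpy, scipy, OpenCV 4.12 (cv2) and the standard library are available. Lean on these libraries where they do the work, as an engineer would, in place of code of your own. Each camera call takes 0.05 s, during which the arm holds its last target.

TASK

Push the white bracket along the top of the turntable into the corner of the two aluminium stops, so that it sits flat and flush against both, then press the green start button all the way down and let it come up again. Only push the bracket: do not pick it up, and keep it flat on the turntable. Do not press the button before the bracket is home, and leave everything else where it stands.

Things in the scene. Friction and masses are not known exactly. Their poses are not given: they have to be found in the camera images.
- turntable: Fixed round scanning turntable that does not turn, black with an indigo top and white dots, 336 mm across, flat top 60 mm above the work surface. Origin: centre of its underside, z up. Two aluminium bars on it, 12 mm thick and 14 mm high, form an L, inner faces at x = +40 mm (y from -50 to +57) and y = +45 mm (x from -50 to +40). The corner points away from the robot.
- home (a point): Where the bracket's origin lies when it is home in the corner of the bars: on the turntable's axis, on its top. Axes as the turntable's.
- bracket: Loose white printed bracket, 210 to 390 g. Base 80 (x) by 90 (y) by 18 mm thick with vertical sides; on it an upright plate and rib (x -21 to +19, y -25 to +25 mm), 54 mm high in all. Origin: centre of underside, z up. Stands on the turntable, turned up to 0.35 rad from its axes; its +x side goes against the bar at x = +40 mm, its +y side against the bar at y = +45 mm.
- control_box: Fixed grey box 110 (x) by 80 (y) by 40 mm high, beside the turntable on the left or the right, with the green start button in the middle of its top. Origin: centre of its underside.
- start_top (a point): Centre of the top face of the green start button (34 mm across) when up, 62 mm above the work surface; pressed straight down.
- start (a joint): Start button travel in m: 0 up, 0.006 fully down (spring, 5 N at full travel); it comes up again by itself.
- lens_tray: Fixed grey open tray 110 (x) by 80 (y) by 30 mm high with two black lenses, on the other side of the turntable from the control box. Origin: centre of its underside. To be left alone.
- ref_ball: Loose white 24 mm ball on a black foot 34 mm across, 42 mm high, standing on the turntable behind the bar at x = +40 mm. Origin: centre of its underside. To be left alone.
- gauge_block: Loose steel block 36 x 12 x 22 mm high on the turntable behind the bar at y = +45 mm. Origin: centre of its underside. To be left alone.
- spray_can: Loose white can, 52 mm across, 110 mm high, at the far left. Origin: centre of its underside. To be left alone.
- target_jar: Loose amber jar, 52 mm across, 60 mm high, at the far right. Origin: centre of its underside. To be left alone.
- blue_part: Loose blue printed part, base 60 x 45 x 12 mm with a round boss, 37 mm high, at the near left. Origin: centre of its underside. To be left alone.
- screwdriver: Loose red-handled screwdriver, 200 mm long and 26 mm thick, lying at the near right, handle to its own -x. Origin: under its middle. To be left alone.
- mouse: Loose black computer mouse 100 x 58 x 27 mm at the left. Origin: centre of its underside. To be left alone.
There are look-alikes about, which are no part of the job. What is shaped like the bracket but red or yellow is not meant.

How it is judged (in metres and radians):
On the way, in this order (a step that is already met when the one before it is completed fails the run):
1. the bracket is flush in the corner of the two stops (x of bracket in the frame of turntable between -0.003 and 0.003 m and y of bracket in the frame of turntable between -0.003 and 0.003 m and angle between the x axis of bracket and the x axis of turntable, either way round below 0.045 rad and z of bracket in the frame of turntable below 0.063 m and angle between bracket's own z axis and vertical below 0.05 rad), for 0.2 s.
2. the start button is pressed down with the bracket home (all of step 1 and value of joint start above 0.0045 m), for 0.04 s.
At the end, for the whole second after the job is handed in: The bracket stands flat on the turntable within 3 mm of touching each stop and square to them within 0.045 rad, at rest; the start button has been pressed at least 4.5 mm with the bracket home and is up again (all of step 1 and value of joint start below 0.0015 m and linear speed of bracket below 0.01 m/s and angular speed of bracket below 0.1 rad/s).
It fails at once if the bracket is lifted more than 6 mm off the turntable or tipped (z of bracket in the frame of turntable above 0.066 m or z of bracket in the frame of turntable below 0.05 m or angle between bracket's own z axis and vertical above 0.15 rad).
It fails at once if the start button is pressed before the bracket is home (value of joint start above 0.003 m and (x of bracket in the frame of turntable below -0.006 m or y of bracket in the frame of turntable below -0.006 m)).
It fails at once if another loose thing is moved more than 15 mm or knocked over (distance of any of ref_ball, gauge_block, spray_can, target_jar, blue_part, screwdriver, mouse from where it was at the start of the episode above 0.015 m or angle between any of ref_ball, spray_can, target_jar, blue_part's own z axis and vertical above 0.4 rad).
It also fails if it takes over 54 s, if anything falls off the work surface, if the arm or the gripper's body presses on something with over 40 N, if the wrist force passes 120 N, or if a joint passes its speed limit or range.

## Working session

There is one attempt and no reset: what is moved stays moved. The work goes in short steps, Python scripts to look and compute and a shell command to move; the robot and the scene stay as the last step left them, time stands still between calls to the robot, and variables do not carry over. Pictures are saved under pics/ and viewed, and the job is handed in when it is done.

```bash
ls; mkdir -p pics; python3 - <<'E'
from cell import env
import cv2,numpy as np
print(env.state(), env.hold_point_z)
for n in ("scene","top"):
    c=env.read_camera(n); cv2.imwrite(f"pics/{n}0.png",c["pixels"]); np.savez(f"{n}0.npz",**c)
    print(n,c["mtx"],c["R"],c["t"])
E
```

```text
pics
{'t': 0.0, 'joints': array([ 1.12241334e+00,  4.91577021e-01,  1.55944691e+00, -4.26100815e-05,
        1.09169098e+00, -1.05557027e-01]), 'qvel': array([-5.41377838e-04,  3.71120885e-06, -1.58576691e-03,  1.00857334e-03,
       -1.50839884e-03, -1.23565608e-03]), 'tau': array([-8.21139529e-04, -6.12666464e+01, -2.58198613e+01,  6.92461780e-02,
        4.81465389e-02, -1.82305166e-05]), 'eef_pos': array([209.93489921, 588.38696052, 177.05179743]), 'tcp_rot': array([-1.57191631e+00,  8.06615227e-05, -3.42806341e-01]), 'ft_force': array([ 0.53843472, -0.6058945 ,  0.45930631]), 'moment': array([ 0.01938115, -0.01284614,  0.0347889 ]), 'opening': 1.001201745479559} 18.8
scene [[491.27888104   0.         247.9298762 ]
 [  0.         491.27888104 197.75415   ]
 [  0.           0.           1.        ]] [[-0.24077479  0.9705765  -0.00295858]
 [ 0.70238692  0.17213859 -0.69066701]
 [-0.66983589 -0.16837327 -0.72316687]] [  97.24583915 -284.70895364 2047.71651671]
top [[388.88938537   0.         259.35304408]
 [  0.         388.88938537 193.35730558]
 [  0.           0.           1.        ]] [[ 3.83274484e-02 -9.99264944e-01 -7.60944719e-04]
 [-9.74021686e-01 -3.71891220e-02 -2.23380224e-01]
 [ 2.23187728e-01  9.30277064e-03 -9.74731089e-01]] [   1.65611033  512.31859808 1177.00230918]
```

View pics/scene0.png

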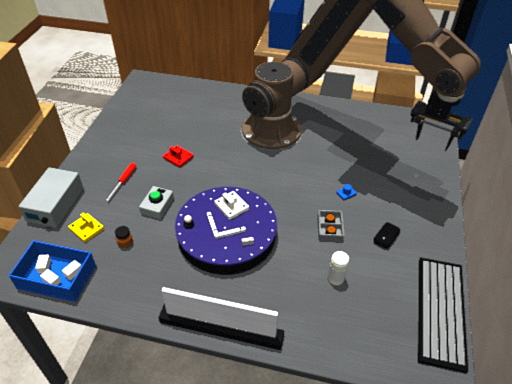

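View pics/top0.png

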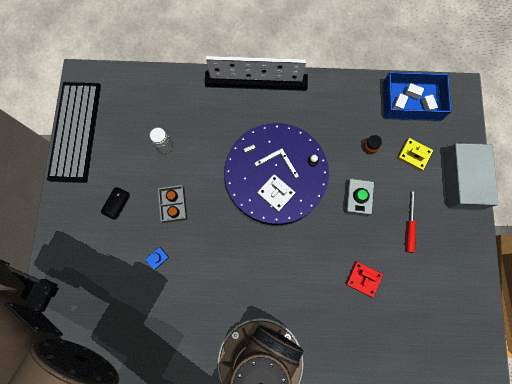

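The top view shows the turntable at about (276,174), the bars' L with its apex at about (283,151), the bracket at (276,192) and the green button at (361,196). In the scene view these are at (227,230), (215,235), (231,205) and (155,197).

```bash
cat > h.py <<'E'
import numpy as np, cv2
from cell import env
def ray(c,uv,z):
    uv=np.atleast_2d(np.asarray(uv,float)); K,R,t=c["mtx"],c["R"],c["t"]
    d=np.c_[uv,np.ones(len(uv))]@np.linalg.inv(K).T@R
    C=-R.T@t
    s=(z-C[2])/d[:,2]
    return C+d*s[:,None]
def proj(c,X):
    p=np.atleast_2d(X)@c["R"].T+c["t"]; p=p@c["mtx"].T
    return p[:,:2]/p[:,2:]
E
python3 - <<'E'
import numpy as np,cv2
from h import *
a=dict(np.load("top0.npz")); s=dict(np.load("scene0.npz"))
for n,c,(x0,y0,x1,y1) in (("top",a,(215,115,385,230)),("scene",s,(130,175,290,280))):
    im=cv2.resize(c["pixels"][y0:y1,x0:x1],None,fx=4.6,fy=4.6,interpolation=cv2.INTER_CUBIC); cv2.imwrite(f"pics/{n}_crop.png",im)
    hsv=cv2.cvtColor(c["pixels"],cv2.COLOR_BGR2HSV)
    # turntable indigo
    m=((hsv[...,0]>110)&(hsv[...,0]<140)&(hsv[...,1]>120)&(hsv[...,2]>40)).astype(np.uint8)
    m[:, :130]=0; 
    cs,_=cv2.findContours(m,cv2.RETR_EXTERNAL,cv2.CHAIN_APPROX_NONE)
    k=max(cs,key=cv2.contourArea); k=cv2.convexHull(k)[:,0]
    W=ray(c,k,60)
    (cx,cy),(w,h),ang=cv2.fitEllipse(W[:,:2].astype(np.float32).reshape(-1,1,2))
    print(n,"table",cx,cy,w,h)
    g=((hsv[...,0]>50)&(hsv[...,0]<80)&(hsv[...,1]>120)&(hsv[...,2]>60)).astype(np.uint8)
    N,l,st,ce=cv2.connectedComponentsWithStats(g)
    for i in range(1,N):
        if st[i,4]>20: print("green",st[i],ce[i],ray(c,ce[i],62))
    w_=((hsv[...,1]<90)&(hsv[...,2]>130)).astype(np.uint8)
    N,l,st,ce=cv2.connectedComponentsWithStats(w_)
    for i in range(1,N):
        if st[i,4]>25 and x0<ce[i,0]<x1 and y0<ce[i,1]<y1:
            mm=(l==i).astype(np.uint8); cs,_=cv2.findContours(mm,cv2.RETR_EXTERNAL,cv2.CHAIN_APPROX_NONE)
            r=cv2.minAreaRect(cs[0]); print("white",st[i],ce[i].round(1)); 
            q=cv2.boxPoints(r); print(q.round(1).tolist(), ray(c,q,76)[:,:2].round(0).tolist())
E
```

```text
top table 585.3602905273438 -30.05075454711914 333.0367431640625 335.1292419433594
green [357 189  11  11  96] [361.94791667 194.20833333] [[ 520.57453539 -303.13691215   62.        ]]
white [243 144  12   8  44] [249.1 147.7]
[[242.6999969482422, 148.10000610351562], [253.5, 143.8000030517578], [255.0, 147.39999389648438], [244.10000610351562, 151.8000030517578]] [[655.0, 80.0], [671.0, 46.0], [659.0, 41.0], [643.0, 75.0]]
white [255 148  44  30 236] [278.3 159.9]
[[254.3000030517578, 164.5], [261.1000061035156, 141.6999969482422], [304.3999938964844, 154.6999969482422], [297.6000061035156, 177.5]] [[601.0, 41.0], [679.0, 22.0], [640.0, -118.0], [564.0, -97.0]]
white [311 155   7   7  42] [313.9 157.8]
[[311.0, 155.0], [317.0, 155.0], [317.0, 161.0], [311.0, 161.0]] [[640.0, -139.0], [641.0, -158.0], [621.0, -159.0], [620.0, -139.0]]
white [258 174  38  37 684] [275.9 192.2]
[[255.39999389648438, 192.89999389648438], [273.70001220703125, 172.5], [295.3999938964844, 192.10000610351562], [277.1000061035156, 212.39999389648438]] [[509.0, 33.0], [577.0, -22.0], [516.0, -92.0], [449.0, -
[... 827 characters left out ...]
6999969482422, 223.1999969482422]] [[520.0, -94.0], [432.0, -54.0], [517.0, 35.0], [599.0, -5.0]]
white [206 211  40  26 268] [221.3 227.2]
[[198.89999389648438, 229.5], [207.1999969482422, 210.1999969482422], [245.89999389648438, 226.8000030517578], [237.6999969482422, 246.10000610351562]] [[650.0, -101.0], [563.0, -100.0], [603.0, 43.0], [685.0, 37.0]]
white [184 215   8   7  45] [187.6 218. ]
[[184.0, 215.0], [191.0, 215.0], [191.0, 221.0], [184.0, 221.0]] [[602.0, -168.0], [596.0, -145.0], [621.0, -137.0], [627.0, -159.0]]
white [241 237  13   5  53] [247.1 239.1]
[[241.0, 237.0], [253.0, 237.0], [253.0, 241.0], [241.0, 241.0]] [[647.0, 38.0], [638.0, 75.0], [654.0, 79.0], [663.0, 42.0]]
```

```bash
ls pics
```

```text
scene0.png
scene_crop.png
top0.png
top_crop.png
```

View pics/top_crop.png

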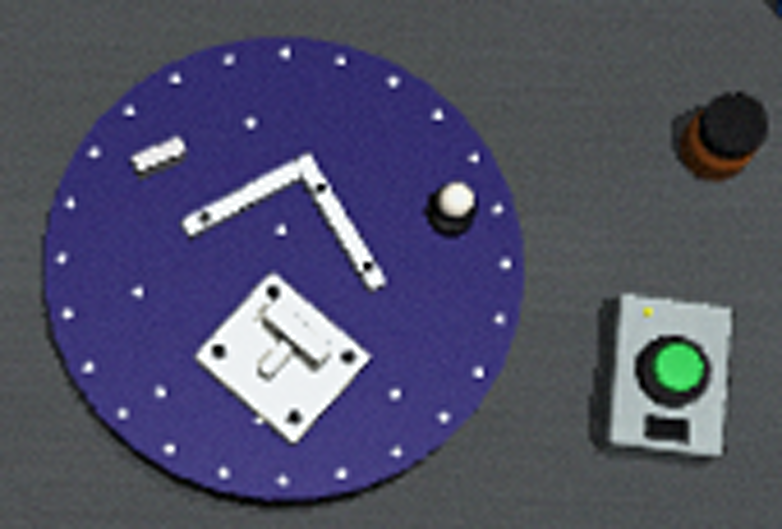

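View pics/scene_crop.png

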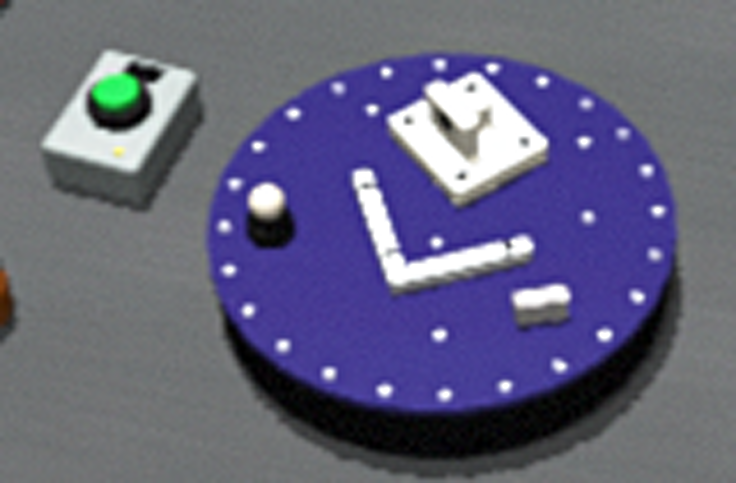

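The crops show the L with its corner away from the robot: the left bar is the y=+45 stop with the gauge block behind it, and the right bar is the x=+40 stop with the ball behind it. The bracket is turned about 0.3 rad. Next I measure the yaws.

```bash
cat >> h.py <<'E'
def white(c,near,r=14):
    hsv=cv2.cvtColor(c["pixels"],cv2.COLOR_BGR2HSV)
    w=((hsv[...,1]<90)&(hsv[...,2]>130)).astype(np.uint8)
    N,l,st,ce=cv2.connectedComponentsWithStats(w)
    ii=[i for i in range(1,N) if st[i,4]>100]
    i=min(ii,key=lambda i:np.hypot(*(ce[i]-near)))
    return l==i
T0=np.array([587.,-29.6])
E
python3 - <<'E'
from h import *
a=dict(np.load("top0.npz")); s=dict(np.load("scene0.npz"))
for n,c in (("top",a),("scene",s)):
    m=white(c,proj(c,[[630,-30,74]])[0]); v,u=np.nonzero(m)
    P=ray(c,np.c_[u,v],74)[:,:2]
    # apex = farthest in x ; split by nearer to the line from apex
    ex=np.array([np.cos(-1.05),np.sin(-1.05)]); ey=np.array([-ex[1],ex[0]])
    q=np.c_[(P-T0)@ex,(P-T0)@ey]
    B1=(q[:,1]<35)&(q[:,0]>30); B2=(q[:,0]<30)&(q[:,1]>35)
    for B in (B1,B2):
        vx,vy,x,y=cv2.fitLine(P[B].astype(np.float32),cv2.DIST_HUBER,0,.01,.01).ravel()
        print(n,"bar yaw",np.arctan2(vy,vx),"centre",(x,y),"tbl",q[B].mean(0),B.sum())
    m=white(c,proj(c,[[513,-29,78]])[0]).astype(np.uint8)
    cs,_=cv2.findContours(m,cv2.RETR_EXTERNAL,cv2.CHAIN_APPROX_NONE)
    k=max(cs,key=cv2.contourArea)[:,0]
    P=ray(c,k,78)[:,:2].astype(np.float32)
    r=cv2.minAreaRect(P); print(n,"bracket",r, np.deg2rad(r[2]))
    q=cv2.approxPolyDP(cv2.convexHull(k),2.5,True)[:,0]; print(q.tolist(),ray(c,q,78)[:,:2].round(1).tolist())
E
```

```text
top bar yaw 0.5493418 centre (np.float32(603.4497), np.float32(-73.63513)) tbl [46.36412295 -7.53308411] 97
top bar yaw -1.0142944 centre (np.float32(625.49835), np.float32(3.5132954)) tbl [-9.68881078 49.91829767] 103
top bracket ((511.93603515625, -28.728900909423828), (91.70832061767578, 86.5410385131836), 50.314273834228516) 0.8781497391573192
[[274, 174], [295, 192], [279, 210], [270, 206], [258, 193]] [[571.7, -22.8], [515.9, -90.1], [456.8, -41.7], [468.4, -13.5], [508.3, 25.3]]
scene bar yaw 0.5405021 centre (np.float32(604.09973), np.float32(-74.11697)) tbl [47.01092676 -7.15251849] 108
scene bar yaw -1.030731 centre (np.float32(626.07196), np.float32(5.2135057)) tbl [-10.07016097  51.24472207] 118
scene bracket ((517.5691528320312, -33.814857482910156), (112.83670806884766, 89.3161392211914), 50.12857437133789) 0.8749086721106928
[[234, 191], [248, 209], [228, 219], [214, 200], [224, 192]] [[457.7, -35.8], [527.6, 31.2], [586.0, -21.6], [515.0, -90.4], [470.5, -67.9]]
```

```bash
cat >> h.py <<'E'
YT=-1.024
ex=np.array([np.cos(YT),np.sin(YT)]); ey=np.array([-ex[1],ex[0]])
def t2w(x,y): return T0+x*ex+y*ey
def w2t(p): d=np.asarray(p)[:2]-T0; return np.array([d@ex,d@ey])
def go(X,yaw=None,st=None):
    from scipy.spatial.transform import Rotation as Ro
    s=env.state(); R=Ro.from_euler('xyz',s["tcp_rot"]).as_matrix()
    print("t",s["t"],"pos",s["eef_pos"].round(1),"rpy",s["tcp_rot"].round(4),"F",s["ft_force"].round(1),"op",round(s["opening"],3),"tbl",w2t(s["eef_pos"]).round(1))
    print("shift m",(R.T@(np.array(X)-s["eef_pos"])/1000).round(4), "" if yaw is None else ("turn deg about tool y",np.rad2deg(s["tcp_rot"][2]-yaw).round(2)))
E
python3 -m inch '[0,0,0,0,8.5,0,0.16, 0,0,0,0,8.5,0,0.16, 0,0,0,0,8.5,0,0.16, 0,0,0,0,8.5,0,0.16, 0,0,0,0,8.5,0,0.16, 0,0,0,0,8.5,0,0.16, 0,0,0,0,8.5,0,0.16, 0,0,0,0,8.5,0,0.16, 0,0,0,0,8.5,0,0.16, 0,0,0,0,8.5,0,0.16]'
python3 -m inch '[0,0,0,0,8.5,0,0.16, 0,0,0,0,8.5,0,0.16, 0,0,0,0,8.0,0,0.16, 0,0,0,0,0,0,0.16]'
python3 - <<'E'
from h import *
b=w2t([513,-30]); d=0.33
c=np.array([np.cos(d),np.sin(d)]); n=np.array([-c[1],c[0]])
p=b-n*(45+10+18); print(b,p,t2w(*p))
go([400,380,177],-2.265)
go([*t2w(*p),177],-2.265)
E
```

```text
t: 1.1
eef_pos: [210.0, 588.5, 177.3]
tcp_rot: [-1.571, -0.001, -1.832]
ft_force: [-1.0, -0.1, 0.1]
opening: 0.419
t: 1.5
eef_pos: [210.0, 588.5, 177.3]
tcp_rot: [-1.571, -0.001, -2.265]
ft_force: [-0.3, -0.2, -0.0]
opening: 0.421
[-38.13486939 -63.41838642] [ -14.47972832 -132.4794775 ] [466.3079542  -86.11464033]
t 1.5 pos [210.  588.5 177.3] rpy [-1.5707e+00 -6.0000e-04 -2.2647e+00] F [-0.3 -0.2 -0. ] op 0.421 tbl [-7.24e+02 -7.00e-01]
shift m [0.0388 0.0004 0.2794] ('turn deg about tool y', np.float64(0.02))
t 1.5 pos [210.  588.5 177.3] rpy [-1.5707e+00 -6.0000e-04 -2.2647e+00] F [-0.3 -0.2 -0. ] op 0.421 tbl [-7.24e+02 -7.00e-01]
shift m [3.547e-01 6.000e-04 6.285e-01] ('turn deg about tool y', np.float64(0.02))
```

```bash

python3 -m inch '[0.0055,0,0.04,0,0,0,0.16, 0.0055,0,0.04,0,0,0,0.16, 0.0055,0,0.04,0,0,0,0.16, 0.0055,0,0.04,0,0,0,0.16, 0.0055,0,0.04,0,0,0,0.16, 0.0055,0,0.04,0,0,0,0.16, 0.0055,0,0.04,0,0,0,0.16]'
python3 -m inch '[0.0316,0,0.0349,0,0,0,0.16, 0.0316,0,0.0349,0,0,0,0.16, 0.0316,0,0.0349,0,0,0,0.16, 0.0316,0,0.0349,0,0,0,0.16, 0.0316,0,0.0349,0,0,0,0.16, 0.0316,0,0.0349,0,0,0,0.16, 0.0316,0,0.0349,0,0,0,0.16, 0.0316,0,0.0349,0,0,0,0.16, 0.0316,0,0.0349,0,0,0,0.16, 0.0316,0,0.0349,0,0,0,0.16]'
python3 -m inch '[0,0,0,0,0,0,0.16, 0,0,0,0,0,0,0.16]'
python3 - <<'E'
from h import *
go([466.3,-86.1,67],-2.265)
c=env.read_camera("scene"); cv2.imwrite("pics/s1.png",cv2.resize(c["pixels"][130:290,110:330],None,fx=3.5,fy=3.5,interpolation=cv2.INTER_CUBIC))
E
```

```text
t: 2.2
eef_pos: [402.0, 379.0, 177.6]
tcp_rot: [-1.571, 0.0, -2.258]
ft_force: [-0.6, -0.4, 0.1]
opening: 0.415
t: 3.2
eef_pos: [468.2, -87.6, 177.7]
tcp_rot: [-1.571, 0.0, -2.258]
ft_force: [1.6, 0.5, -0.7]
opening: 0.416
t: 3.4
eef_pos: [468.0, -86.4, 177.3]
tcp_rot: [-1.572, -0.0, -2.262]
ft_force: [-0.1, -0.5, 0.3]
opening: 0.419
t 3.4 pos [468.  -86.4 177.3] rpy [-1.5715 -0.     -2.2618] F [-0.1 -0.5  0.3] op 0.419 tbl [ -13.4 -131.2]
shift m [ 0.0009  0.1103 -0.0014] ('turn deg about tool y', np.float64(0.18))
```

View pics/s1.png

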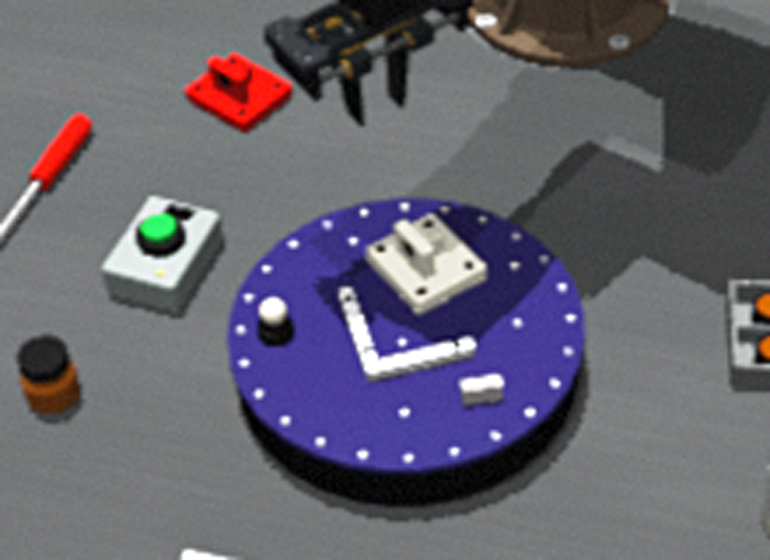

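The picture shows the open fingers at about (360,120) and (400,100), clear of the bracket on its near side (425,260). Next I descend to z = 68.

```bash

python3 -m inch '[0,0.03,0,0,0,0,0.16, 0,0.03,0,0,0,0,0.16, 0,0.025,0,0,0,0,0.16, 0,0.016,0,0,0,0,0.16, 0,0.008,0,0,0,0,0.16, 0,0,0,0,0,0,0.16]'
python3 - <<'E'
from h import *
go([466.3,-86.1,68],-2.265)
for n in ("scene","top"):
    c=env.read_camera(n); b=(130,110) if n=="scene" else (110,180)
    cv2.imwrite(f"pics/{n}2.png",cv2.resize(c["pixels"][b[0]:b[0]+160,b[1]:b[1]+220],None,fx=3.5,fy=3.5,interpolation=cv2.INTER_CUBIC))
E
```

```text
t: 4.05
eef_pos: [468.0, -84.5, 68.1]
tcp_rot: [-1.572, -0.0, -2.26]
ft_force: [0.2, -0.2, 0.5]
opening: 0.422
t 4.05 pos [468.  -84.5  68.1] rpy [-1.5721e+00 -4.0000e-04 -2.2601e+00] F [ 0.2 -0.2  0.5] op 0.422 tbl [ -15.  -130.2]
shift m [ 0.0023  0.0001 -0.0003] ('turn deg about tool y', np.float64(0.28))
```

View pics/scene2.png

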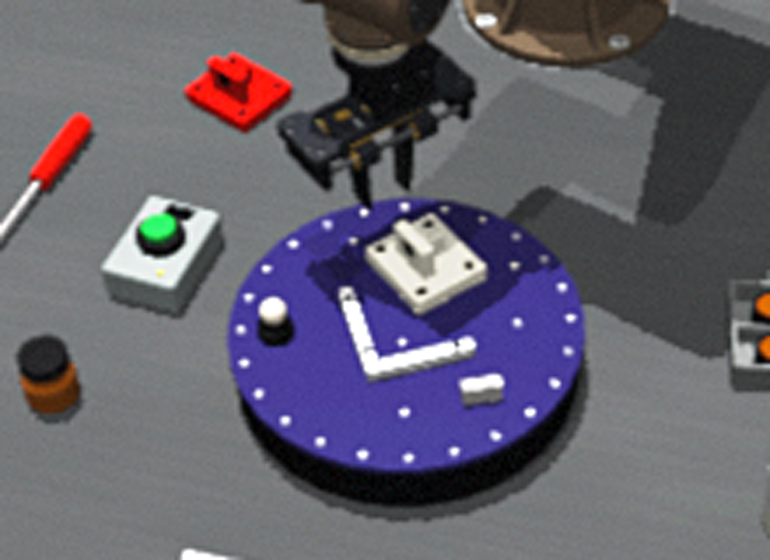

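View pics/top2.png

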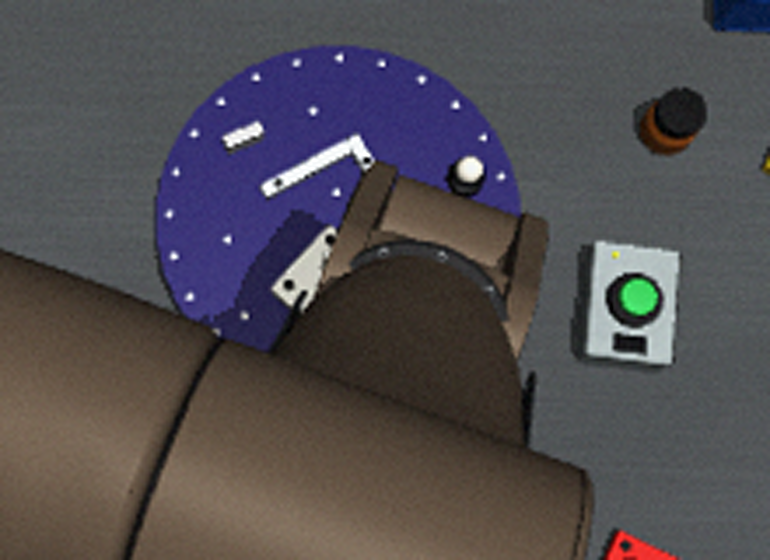

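```bash

python3 -m inch '[-0.004,0,0,0,0.1,0,0.16, -0.004,0,0,0,0.1,0,0.16, -0.004,0,0,0,0.1,0,0.16, -0.003,0,0,0,0,0,0.16, -0.003,0,0,0,0,0,0.16, -0.003,0,0,0,0,0,0.16]'
python3 - <<'E'
from h import *
go([466.3,-86.1,68],-2.265)
c=env.read_camera("scene"); cv2.imwrite(f"pics/scene3.png",cv2.resize(c["pixels"][150:260,160:290],None,fx=5.5,fy=5.5,interpolation=cv2.INTER_CUBIC))
E
```

```text
t: 4.75
eef_pos: [481.9, -69.3, 68.7]
tcp_rot: [-1.571, 0.0, -2.268]
ft_force: [0.1, 0.0, 0.3]
opening: 0.419
t 4.75 pos [481.9 -69.3  68.7] rpy [-1.5708e+00  1.0000e-04 -2.2678e+00] F [0.1 0.  0.3] op 0.419 tbl [ -20.8 -110.4]
shift m [ 0.0229  0.0006 -0.0012] ('turn deg about tool y', np.float64(-0.16))
```

View pics/scene3.png

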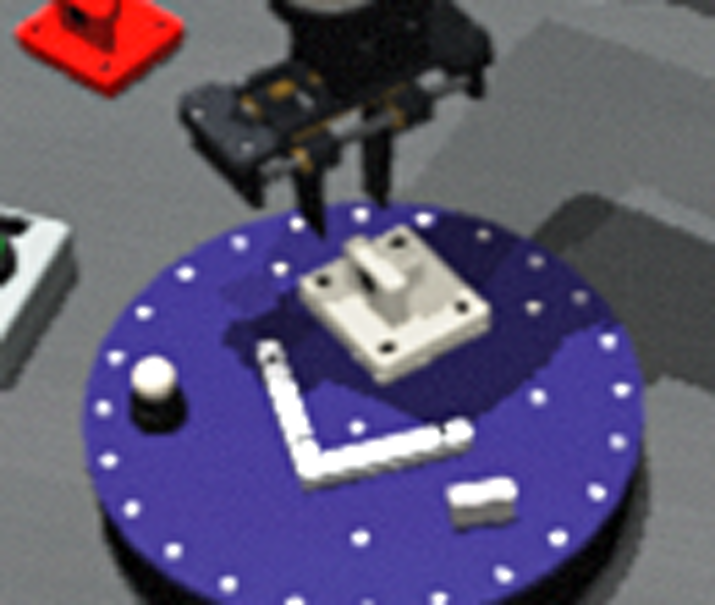

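The fingertips at (320,235) and (378,205) are just behind the bracket's rear edge at (350,250). They are not touching yet, so I go on slowly.

```bash

python3 -m inch '[-0.003,0,0,0,0,0,0.16, -0.003,0,0,0,0,0,0.16, -0.003,0,0,0,0,0,0.16, 0,0,0,0,0,0,0.16]'
python3 - <<'E'
from h import *
go([466.3,-86.1,68],-2.265)
c=env.read_camera("scene"); cv2.imwrite(f"pics/scene4.png",cv2.resize(c["pixels"][150:260,160:290],None,fx=5.5,fy=5.5,interpolation=cv2.INTER_CUBIC))
E
```

```text
t: 5.2
eef_pos: [487.7, -62.3, 68.6]
tcp_rot: [-1.571, 0.0, -2.268]
ft_force: [-0.1, -0.1, 0.7]
opening: 0.424
t 5.2 pos [487.7 -62.3  68.6] rpy [-1.5707e+00  2.0000e-04 -2.2676e+00] F [-0.1 -0.1  0.7] op 0.424 tbl [ -23.6 -101.8]
shift m [ 0.032   0.0006 -0.0012] ('turn deg about tool y', np.float64(-0.15))
```

View pics/scene4.png

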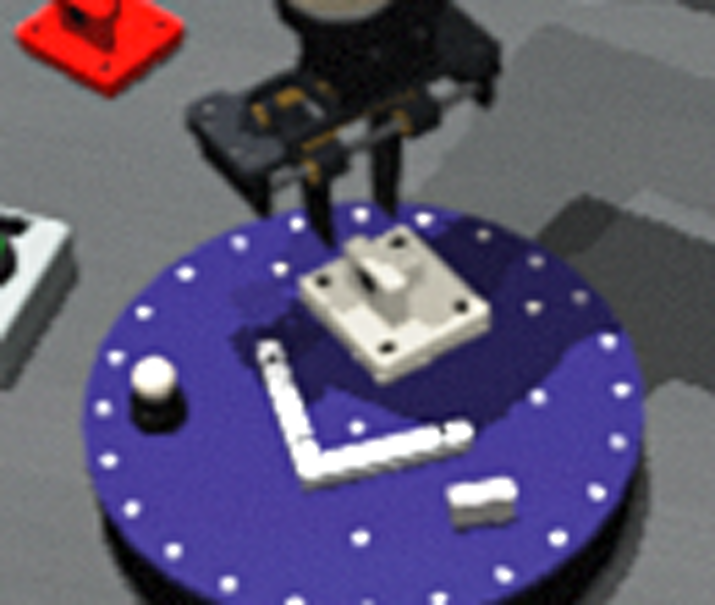

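```bash

python3 - <<'E'
from h import *
s=env.state(); yaw=s["tcp_rot"][2]; p=s["eef_pos"]
tx=np.array([np.cos(yaw),np.sin(yaw),0]); tz=np.array([-tx[1],tx[0],0])
c=env.read_camera("scene")
for d in (-26,26):
    for f in (0,-10): print(d,f,((proj(c,p+tz*d+tx*f)[0]-[160,150])*5.5).round(0))
m=white(c,proj(c,[[513,-29,78]])[0]).astype(np.uint8)
cs,_=cv2.findContours(m,cv2.RETR_EXTERNAL,cv2.CHAIN_APPROX_NONE)
k=max(cs,key=cv2.contourArea)[:,0]
q=cv2.approxPolyDP(cv2.convexHull(k),2.,True)[:,0]; print(((q-[160,150])*5.5).tolist(),ray(c,q,78)[:,:2].round(1).tolist())
E
```

```text
-26 0 [388. 244.]
-26 -10 [397. 254.]
26 0 [319. 280.]
26 -10 [328. 290.]
[[407.0, 225.5], [484.0, 313.5], [374.0, 374.0], [297.0, 275.0], [346.5, 236.5]] [[457.7, -35.8], [518.8, 29.0], [581.8, -22.7], [515.0, -90.4], [476.0, -69.9]]
```

```bash

python3 - <<'E'
from h import *
c=env.read_camera("scene")
im=c["pixels"][172:222,200:250]
im=np.clip(im.astype(float)*2.2,0,255).astype(np.uint8)
cv2.imwrite(f"pics/scene5.png",cv2.resize(im,None,fx=12,fy=12,interpolation=cv2.INTER_NEAREST))
s=env.state(); 
v,u=np.mgrid[180:205,210:240]
K,R,t=c["mtx"],c["R"],c["t"]
z=c["depth"][180:205,210:240]
P=(np.stack([(u-K[0,2])/K[0,0]*z,(v-K[1,2])/K[1,1]*z,z],-1)-t)@R
np.set_printoptions(linewidth=250)
print(P[...,2].round(0).astype(int))
E
```

```text
[[ 217   -2  185  204  207  201  208  208  204  197  204  196  192   -1   -2    1    4  139  136  146  152  149  146    2    0    0   -1    6    4   -7]
 [   1  202  200  202  197  201  200  203  201  197  194  190  188    3   -6   -3    4  131  140  143  146  137  144   -2    2    4    0    2    1   -1]
 [ 202  200  204  201  200  165  197  199  188  188  191    2    6    9   -3    2   -2  126  135  136  138  145    5    0    4    0   -2    4    3    6]
 [ 201  201  201   -1  152  160  165  192  192  163    3    4   -3    6    1    0   -2  125  124  134  137  133   -1   10   -3    1   -2   -8    0    1]
 [ 197    0    3    3  148  147  155  156  156  156   -1    2    0    1   -1   -1    2  112  124  121  128  127    4    0   -3    4    1    3    1    1]
 [  -5    0   -1    4  139  144  149  154  156  151    5   -2   -2    2    5   -1   -1  118  116  122  125  122   -3    5    1   -3   -3    1    1    2]
 [   7    1    3    8    2  139  152  152  146  144    4    0   -4   -2    3    3    0  107  109  115  121  118   10    0   -2    3    0    3    4    4]
 [   7    1    5    0    2  1
[... 2025 characters left out ...]
0   91   96  103  103  108  110  118  117  117  114   89   91   84   89   75   81   78]
 [  66   60   61   62   73   80   84   84   80   78   77   83   78   80   92   94  105  105  109  114  113  116  115  114   84   84   78   83   81   86]
 [  57   60   64   62   76   79   79   76   75   81   86   78   74   81   88   89   97  104  107  112  120  116  111  109   83   82   84   80   81   78]
 [  63   61   65   66   64   75   80   83   81   72   81   79   76   75   77   84   91   89  101  104  107  106  106  103   82   78   76   77   78   76]
 [  66   63   61   61   58   65   68   75   79   77   78   84   82   81   82   76   83   87   91  102  101  103  103   98   82   78   78   73   78   80]]
```

View pics/scene5.png

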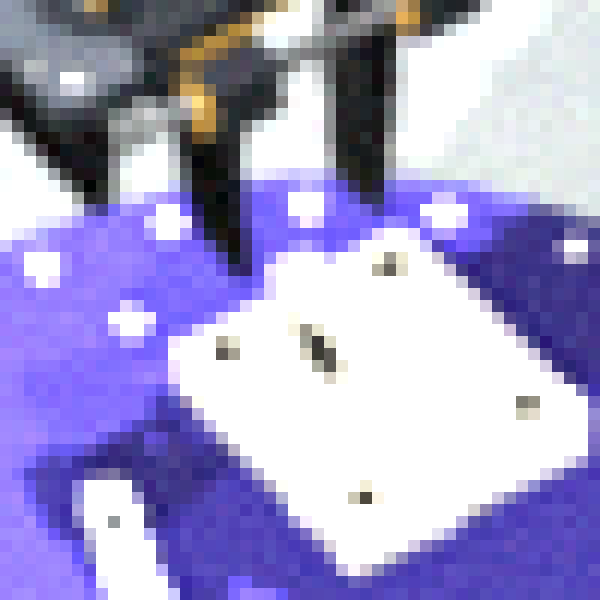

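```bash

python3 - <<'E'
from h import *
np.set_printoptions(linewidth=200,suppress=True)
c=env.read_camera("scene");K,R,t=c["mtx"],c["R"],c["t"]
s=env.state(); yaw=s["tcp_rot"][2]; p=s["eef_pos"]
tx=np.array([np.cos(yaw),np.sin(yaw),0]); tz=np.array([-tx[1],tx[0],0])
for u,v in [(218,192),(219,193),(219,194),(230,187),(230,188),(217,188),(229,184),(216,184)]:
    z=c["depth"][v,u]; X=(np.array([(u-K[0,2])/K[0,0]*z,(v-K[1,2])/K[1,1]*z,z])-t)@R
    d=X-p; print((u,v),X.round(0),"along tx",(d@tx).round(0),"tz",(d@tz).round(0),"z",d[2].round(0))
print(s["joints"])
E
```

```text
(218, 192) [516. -74. 121.] along tx -9.0 tz 29.0 z 53.0
(219, 193) [514. -71. 116.] along tx -11.0 tz 26.0 z 47.0
(219, 194) [514. -71. 111.] along tx -11.0 tz 26.0 z 43.0
(230, 187) [480. -43. 118.] along tx -11.0 tz -18.0 z 49.0
(230, 188) [475. -44. 108.] along tx -6.0 tz -21.0 z 39.0
(217, 188) [522. -74. 146.] along tx -13.0 tz 34.0 z 78.0
(229, 184) [477. -47. 128.] along tx -6.0 tz -18.0 z 60.0
(216, 184) [520. -78. 162.] along tx -9.0 tz 34.0 z 93.0
[-0.26229712  0.45898151  1.99645924  0.00011724  0.68620483  0.43474409]
```

```bash

python3 - <<'E'
from h import *
np.set_printoptions(linewidth=200,suppress=True)
c=dict(np.load("scene0.npz"));K,R,t=c["mtx"],c["R"],c["t"]
p=np.array([210,588.4,177]); yaw=-.343
tx=np.array([np.cos(yaw),np.sin(yaw),0]); tz=np.array([-tx[1],tx[0],0])
print(proj(c,p), proj(c,p+tz*53),proj(c,p-tz*53))
v,u=np.mgrid[80:170,400:490]; z=c["depth"][80:170,400:490]
P=(np.stack([(u-K[0,2])/K[0,0]*z,(v-K[1,2])/K[1,1]*z,z],-1)-t)@R
d=P-p; A,B,Z=d@tx,d@tz,d[...,2]
m=(abs(A)<60)&(abs(B)<110)&(z>0)&(Z>-60)
for lo,hi in ((-60,-20),(-20,0),(0,10),(10,20),(20,30),(30,40),(40,50),(50,60),(60,80),(80,100)):
    k=m&(Z>lo)&(Z<=hi); 
    if k.any(): print(lo,hi,k.sum(),"A",np.percentile(A[k],[5,50,95]).round(0),"B",np.unique((B[k]/10).round()*10,return_counts=True))
im=c["pixels"][80:170,400:490]; cv2.imwrite("pics/g0.png",cv2.resize(im,None,fx=6,fy=6,interpolation=cv2.INTER_NEAREST))
E
```

```text
[[428.43222044 151.50043805]] [[443.71461273 157.18286912]] [[413.51552115 145.95398211]]
30 40 1 A [7. 7. 7.] B (array([50.]), array([1]))
40 50 10 A [-10.  13.  18.] B (array([-50.,  50.]), array([7, 3]))
50 60 13 A [ 2. 10. 16.] B (array([-50.,  50.]), array([6, 7]))
60 80 38 A [-3. 13. 16.] B (array([-60., -50.,  50.,  60.]), array([ 4, 20, 12,  2]))
80 100 42 A [ 4. 12. 18.] B (array([-60., -50.,  50.,  60.]), array([ 6, 16, 15,  5]))
```

View pics/g0.png

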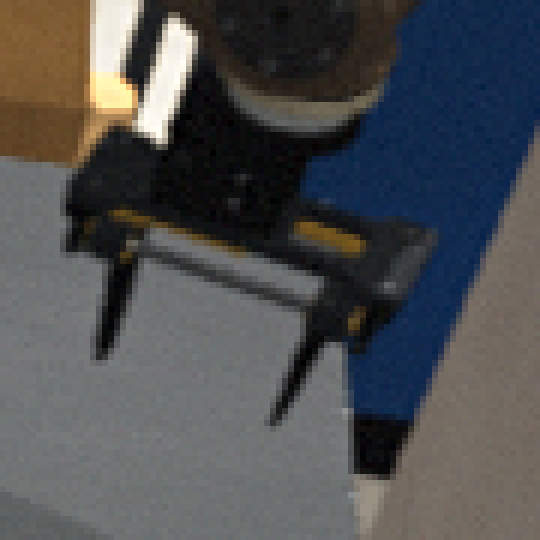

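The depth readings put the fingertips about 40 mm above the reported TCP, and the gripper body is offset by the same amount. The start picture shows it too: tips at (416,138) and (445,150), against a predicted (413,146) and (444,157). So the reported TCP lies beyond the real tips. I'll back off, go lower and check against the camera and the force.

```bash

python3 -m inch '[0.01,0,0,0,0,0,0.16, 0.01,0,0,0,0,0,0.16, 0,0.01,0,0,0,0,0.16, 0,0.01,0,0,0,0,0.16, 0,0.005,0,0,0,0,0.16, 0,0.003,0,0,0,0,0.16, 0,0,0,0,0,0,0.16, 0,0,0,0,0,0,0.16]'
cat >> h.py <<'E'
def tips(c,rows=None):
    K,R,t=c["mtx"],c["R"],c["t"]; s=env.state(); yaw=s["tcp_rot"][2]; p=s["eef_pos"]
    tx=np.array([np.cos(yaw),np.sin(yaw),0]); tz=np.array([-tx[1],tx[0],0])
    z=c["depth"]; v,u=np.mgrid[0:z.shape[0],0:z.shape[1]]
    P=(np.stack([(u-K[0,2])/K[0,0]*z,(v-K[1,2])/K[1,1]*z,z],-1)-t)@R
    d=P-p; A,B,Z=d@tx,d@tz,d[...,2]
    dark=c["pixels"].max(2)<70
    m=(abs(A)<30)&(abs(B)<60)&(z>0)&dark
    for lo in range(-10,130,10):
        k=m&(Z>lo)&(Z<=lo+10)&(P[...,2]>64)
        if k.any():
            kk=k&(B>0); kn=k&(B<0)
            print(lo,k.sum(),"A",A[k].mean().round(),"B+",B[kk].mean().round() if kk.any() else None,"B-",B[kn].mean().round() if kn.any() else None)
E
python3 - <<'E'
from h import *
go([0,0,0])
c=env.read_camera("scene"); cv2.imwrite(f"pics/scene6.png",cv2.resize(c["pixels"][150:260,160:290],None,fx=5.5,fy=5.5,interpolation=cv2.INTER_CUBIC))
tips(c)
E
```

```text
t: 6.2
eef_pos: [474.8, -77.8, 40.6]
tcp_rot: [-1.571, 0.0, -2.268]
ft_force: [0.2, -0.4, 0.7]
opening: 0.416
t 6.2 pos [474.8 -77.8  40.6] rpy [-1.5709e+00  1.0000e-04 -2.2677e+00] F [ 0.2 -0.4  0.7] op 0.416 tbl [ -17.2 -120.9]
shift m [ 0.2451  0.0406 -0.414 ] 
20 7 A -12.0 B+ 38.0 B- -50.0
30 5 A -14.0 B+ 27.0 B- -22.0
40 10 A -8.0 B+ 25.0 B- -20.0
50 16 A -5.0 B+ 27.0 B- -19.0
60 18 A -5.0 B+ 28.0 B- -21.0
70 21 A -4.0 B+ 29.0 B- -20.0
80 21 A -6.0 B+ 29.0 B- -21.0
90 14 A -8.0 B+ 31.0 B- -24.0
100 8 A -6.0 B+ None B- -21.0
110 8 A -4.0 B+ 44.0 B- -26.0
120 16 A -19.0 B+ 42.0 B- -25.0
```

View pics/scene6.png

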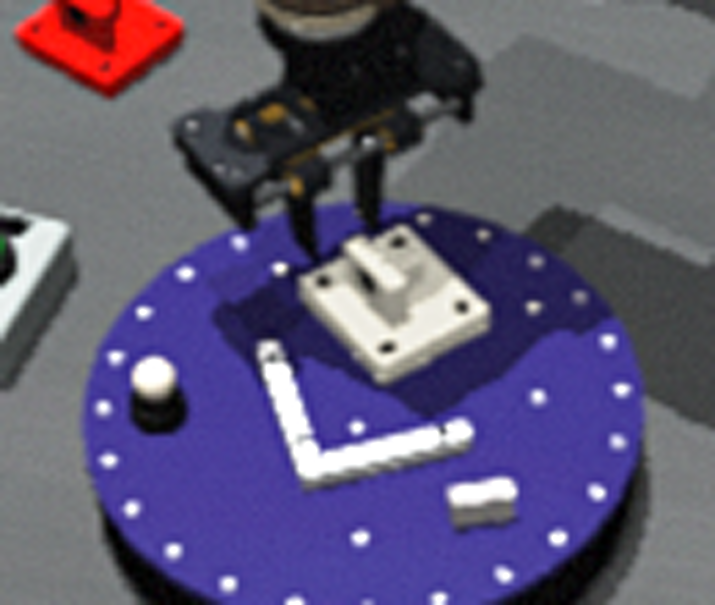

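There is no contact with the reported TCP 20 mm below the table top, which confirms the offset. Now I feel for the table.

```bash

python3 -m inch '[0,0.004,0,0,0,0,0.16, 0,0.004,0,0,0,0,0.16, 0,0,0,0,0,0,0.16]'
python3 -m inch '[0,0.002,0,0,0,0,0.16, 0,0,0,0,0,0,0.16]'
python3 -m inch '[0,0.002,0,0,0,0,0.16, 0,0,0,0,0,0,0.16]'
```

```text
t: 6.55
eef_pos: [474.4, -77.8, 32.1]
tcp_rot: [-1.572, -0.0, -2.268]
ft_force: [0.2, -0.2, -0.5]
opening: 0.42
t: 6.75
eef_pos: [474.6, -77.9, 30.4]
tcp_rot: [-1.571, -0.0, -2.268]
ft_force: [-0.3, -0.2, -0.7]
opening: 0.426
t: 6.95
eef_pos: [474.6, -77.9, 28.5]
tcp_rot: [-1.571, -0.0, -2.268]
ft_force: [-0.3, 1.7, -1.0]
opening: 0.42
```

```bash

python3 -m inch '[0,0.002,0,0,0,0,0.16, 0,0,0,0,0,0,0.16]'|grep -E "pos|force"
python3 - <<'E'
from h import *
c=env.read_camera("scene"); cv2.imwrite(f"pics/scene7.png",cv2.resize(c["pixels"][150:260,160:290],None,fx=5.5,fy=5.5,interpolation=cv2.INTER_CUBIC))
tips(c)
E
```

```text
eef_pos: [474.6, -77.9, 26.4]
ft_force: [0.1, -0.6, 0.9]
30 9 A -5.0 B+ 55.0 B- -33.0
40 7 A -1.0 B+ 25.0 B- -19.0
50 17 A -8.0 B+ 27.0 B- -20.0
60 15 A -7.0 B+ 29.0 B- -22.0
70 26 A -5.0 B+ 30.0 B- -22.0
80 19 A -6.0 B+ 29.0 B- -21.0
90 10 A -8.0 B+ 32.0 B- -21.0
100 11 A -7.0 B+ None B- -22.0
110 6 A -6.0 B+ 45.0 B- -21.0
120 15 A -9.0 B+ 38.0 B- -21.0
```

View pics/scene7.png

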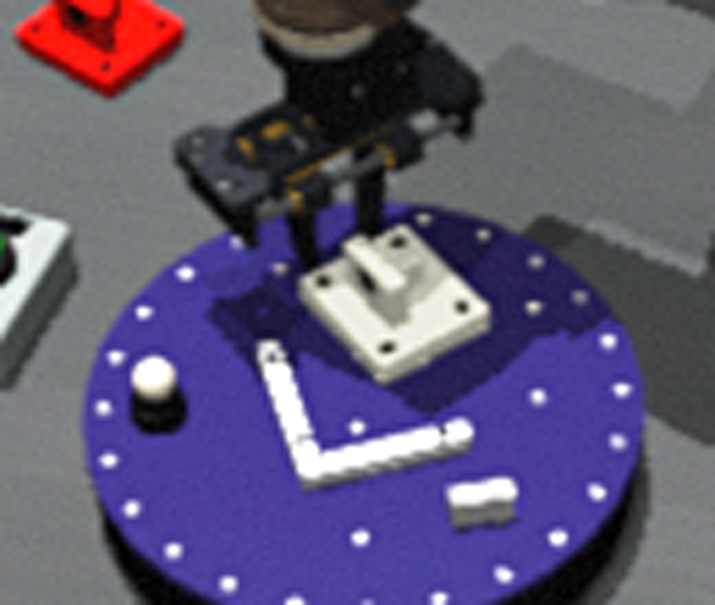

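The fingertips now reach behind the bracket's rear edge at (310,260) and (370,230), with the real tips at z of about 66. Starting the push.

```bash

python3 -m inch '[-0.003,0,0,0,0,0,0.16, -0.003,0,0,0,0,0,0.16, -0.003,0,0,0,0,0,0.16, -0.003,0,0,0,0,0,0.16, -0.003,0,0,0,0,0,0.16, 0,0,0,0,0,0,0.16]'|grep -E "pos|force"
cat >> h.py <<'E'
def brk(c,guess):
    m=white(c,proj(c,[[guess[0],guess[1],78]])[0]).astype(np.uint8)
    cs,_=cv2.findContours(m,cv2.RETR_EXTERNAL,cv2.CHAIN_APPROX_NONE)
    k=max(cs,key=cv2.contourArea)[:,0]
    q=cv2.approxPolyDP(cv2.convexHull(k),2.,True)[:,0]
    W=ray(c,q,78)[:,:2]; print("brk px",q.tolist(),"tbl",[w2t(w).round(0).tolist() for w in W])
E
python3 - <<'E'
from h import *
go([0,0,0])
c=env.read_camera("scene"); cv2.imwrite(f"pics/scene8.png",cv2.resize(c["pixels"][150:260,160:290],None,fx=5.5,fy=5.5,interpolation=cv2.INTER_CUBIC))
brk(dict(np.load("scene0.npz")),(513,-29)); brk(c,(513,-29))
E
```

```text
eef_pos: [484.6, -66.0, 26.6]
ft_force: [-0.5, 0.5, -0.7]
t 7.8 pos [484.6 -66.   26.6] rpy [-1.5706e+00  3.0000e-04 -2.2676e+00] F [-0.5  0.5 -0.7] op 0.421 tbl [ -22.1 -106.4]
shift m [ 0.2604  0.0265 -0.414 ] 
brk px [[234, 191], [248, 205], [248, 209], [228, 219], [214, 200], [224, 192]] tbl [[-62.0, -114.0], [-88.0, -36.0], [-83.0, -19.0], [-7.0, 3.0], [15.0, -93.0], [-28.0, -119.0]]
brk px [[235, 193], [250, 208], [231, 220], [216, 202], [225, 195]] tbl [[-62.0, -103.0], [-90.0, -21.0], [-16.0, 10.0], [10.0, -82.0], [-27.0, -105.0]]
```

View pics/scene8.png

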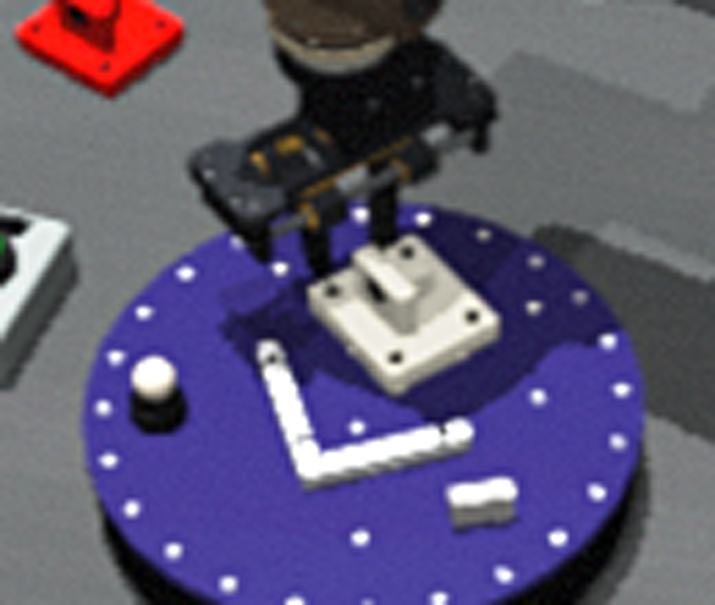

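The bracket's outline has moved about 10 mm, with both fingers against its -y side. I go on pushing and turn it square as I do.

```bash

python3 -m inch '[-0.004,0,0,0,1.7,0,0.16, -0.004,0,0,0,1.7,0,0.16, -0.004,0,0,0,1.7,0,0.16, -0.004,0,0,0,1.7,0,0.16, -0.004,0,0,0,1.7,0,0.16, 0,0,0,0,0,0,0.16]'|grep -E "pos|force"
python3 -m inch '[-0.004,0,0,0,1.7,0,0.16, -0.004,0,0,0,1.7,0,0.16, -0.004,0,0,0,1.7,0,0.16, -0.004,0,0,0,1.7,0,0.16, -0.004,0,0,0,1.7,0,0.16, 0,0,0,0,1.7,0,0.16, 0,0,0,0,0,0,0.16]'|grep -E "pos|force"
python3 - <<'E'
from h import *
go([0,0,0],-2.595)
c=env.read_camera("scene"); cv2.imwrite(f"pics/scene9.png",cv2.resize(c["pixels"][150:260,160:290],None,fx=5.5,fy=5.5,interpolation=cv2.INTER_CUBIC))
brk(c,(530,0))
E
```

```text
eef_pos: [498.2, -51.6, 26.6]
ft_force: [-0.3, -0.3, -0.5]
eef_pos: [513.6, -39.5, 26.5]
ft_force: [-0.6, -0.0, -1.1]
t 9.15 pos [513.6 -39.5  26.5] rpy [-1.5710e+00  1.0000e-04 -2.5946e+00] F [-0.6 -0.  -1.1] op 0.422 tbl [-29.7 -67.9]
shift m [ 0.4181  0.0265 -0.3009] ('turn deg about tool y', np.float64(0.02))
brk px [[241, 203], [250, 220], [243, 231], [214, 236], [207, 213], [227, 203]] tbl [[-69.0, -52.0], [-75.0, 29.0], [-39.0, 67.0], [54.0, 59.0], [52.0, -43.0], [-24.0, -66.0]]
```

View pics/scene9.png

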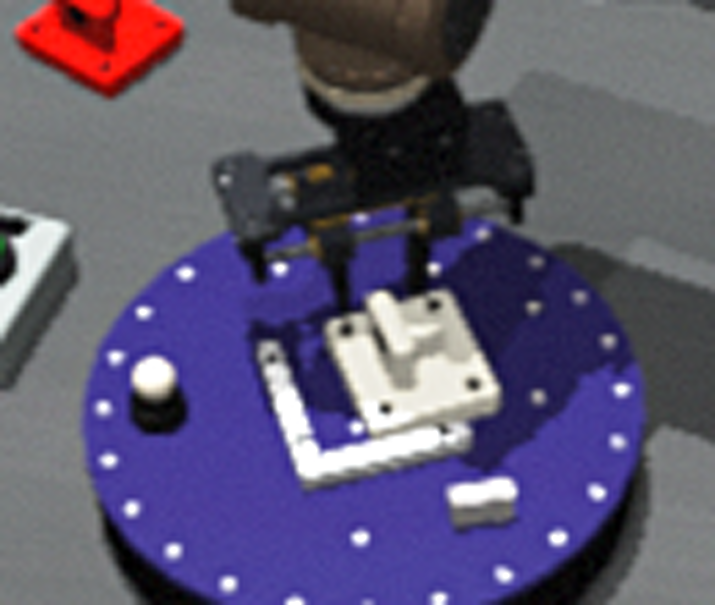

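The picture shows the bracket square to the bars. Its gap to the y bar (at (390,445)) is small, and its gap to the x bar (at (285,400)) is larger. I push a little more, then lift and go round to the -x side.

```bash

python3 -m inch '[-0.004,0,0,0,0,0,0.16, -0.004,0,0,0,0,0,0.16, 0,0,0,0,0,0,0.16, 0.006,0,0,0,0,0,0.16, 0.01,0,0,0,0,0,0.16, 0,-0.04,0,0,0,0,0.16, 0,-0.04,0,0,0,0,0.16, 0,0,0,0,0,0,0.16]'|grep -E "pos|force"
python3 - <<'E'
from h import *
go([*t2w(-112,-6),107],-1.024)
E
```

```text
eef_pos: [508.4, -44.5, 110.8]
ft_force: [-0.2, 0.2, -0.7]
t 10.0 pos [508.4 -44.5 110.8] rpy [-1.5659  0.0053 -2.5945] F [-0.2  0.2 -0.7] op 0.419 tbl [-28.1 -74.9]
shift m [-0.0689  0.0037 -0.0839] ('turn deg about tool y', np.float64(-89.99))
```

Translate first, then turn -90° in place.

```bash

python3 -m inch '[-0.0230,0,-0.0280,0,0,0,0.16, -0.0230,0,-0.0280,0,0,0,0.16, -0.0230,0,-0.0280,0,0,0,0.16, 0,0,0,0,-8.5,0,0.16, 0,0,0,0,-8.5,0,0.16, 0,0,0,0,-8.5,0,0.16, 0,0,0,0,-8.5,0,0.16, 0,0,0,0,-8.5,0,0.16, 0,0,0,0,-8.5,0,0.16, 0,0,0,0,-8.5,0,0.16]'|grep -E "pos|force"
python3 -m inch '[0,0,0,0,-8.5,0,0.16, 0,0,0,0,-8.5,0,0.16, 0,0,0,0,-8.5,0,0.16, 0,0,0,0,-5,0,0.16, 0,0,0,0,0,0,0.16, 0,0,0,0,0,0,0.16]'|grep -E "pos|force"
python3 - <<'E'
from h import *
go([*t2w(-112,-6),27],-1.024)
for n in ("scene","top"):
    c=env.read_camera(n); b=(150,160) if n=="scene" else (115,215)
    cv2.imwrite(f"pics/{n}10.png",cv2.resize(c["pixels"][b[0]:b[0]+110,b[1]:b[1]+130],None,fx=5,fy=5,interpolation=cv2.INTER_CUBIC))
E
```

```text
eef_pos: [521.4, 63.5, 105.9]
ft_force: [-0.7, 0.1, -0.5]
eef_pos: [521.7, 63.6, 106.2]
ft_force: [-0.4, -0.2, -0.2]
t 11.6 pos [521.7  63.6 106.2] rpy [-1.5711e+00  3.0000e-04 -1.0265e+00] F [-0.4 -0.2 -0.2] op 0.419 tbl [-113.6   -7.3]
shift m [0.0016 0.0792 0.0013] ('turn deg about tool y', np.float64(-0.14))
```

View pics/scene10.png

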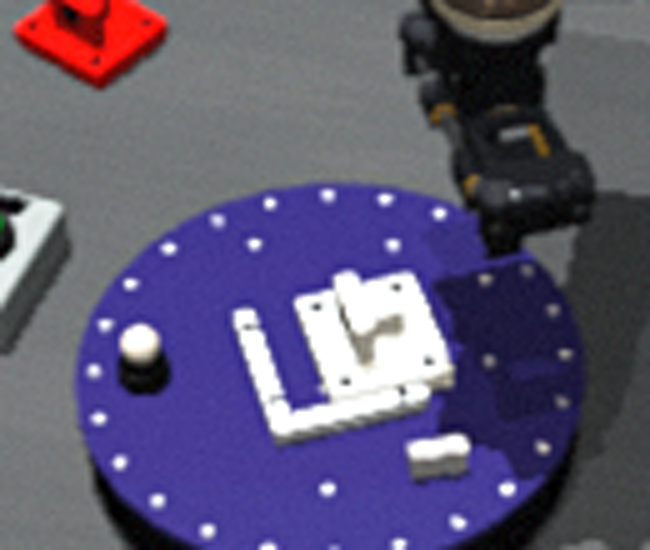

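View pics/top10.png

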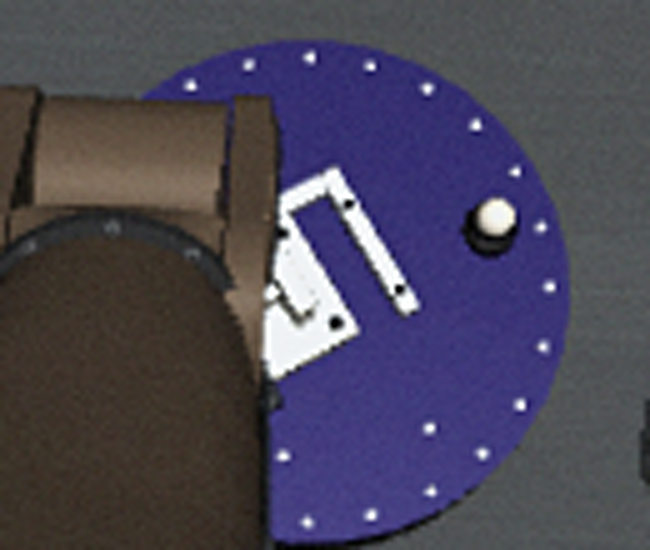

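The pictures show the bracket square, close to the y bar, with a gap of about 25 mm to the x bar; the gripper stands at its -x side with a clear drop. Descending and pushing +x.

```bash

python3 -m inch '[0,0.03,0,0,0,0,0.16, 0,0.03,0,0,0,0,0.16, 0,0.012,0,0,0,0,0.16, 0,0.007,0,0,0,0,0.16, 0,0,0,0,0,0,0.16, 0.007,0,0,0,0,0,0.16, 0.007,0,0,0,0,0,0.16, 0.006,0,0,0,0,0,0.16, 0.005,0,0,0,0,0,0.16, 0,0,0,0,0,0,0.16]'|grep -E "pos|force"
python3 - <<'E'
from h import *
go([*t2w(-51,-6),27],-1.024)
for n in ("scene",):
    c=env.read_camera(n); b=(150,160) if n=="scene" else (115,215)
    cv2.imwrite(f"pics/{n}11.png",cv2.resize(c["pixels"][b[0]:b[0]+110,b[1]:b[1]+130],None,fx=5,fy=5,interpolation=cv2.INTER_CUBIC))
E
```

```text
eef_pos: [535.6, 41.9, 27.8]
ft_force: [-0.0, -0.3, -0.0]
t 12.7 pos [535.6  41.9  27.8] rpy [-1.5702e+00 -3.0000e-04 -1.0243e+00] F [-0.  -0.3 -0. ] op 0.419 tbl [-87.8  -6.7]
shift m [0.0368 0.0009 0.0007] ('turn deg about tool y', np.float64(-0.02))
```

View pics/scene11.png

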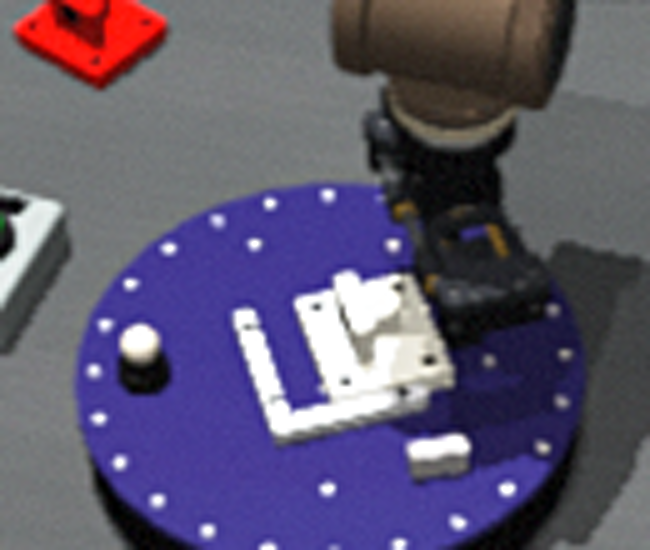

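The bracket has not moved yet. I keep pushing, slowing near the bar.

```bash

python3 -m inch '[0.005,0,0,0,0,0,0.16, 0.005,0,0,0,0,0,0.16, 0.005,0,0,0,0,0,0.16, 0.005,0,0,0,0,0,0.16, 0.005,0,0,0,0,0,0.16, 0.004,0,0,0,0,0,0.16, 0,0,0,0,0,0,0.16]'|grep -E "pos|force"
python3 -m inch '[0.002,0,0,0,0,0,0.16, 0,0,0,0,0,0,0.16]'|grep -E "pos|force"
python3 -m inch '[0.002,0,0,0,0,0,0.16, 0,0,0,0,0,0,0.16]'|grep -E "pos|force"
python3 - <<'E'
from h import *
go([*t2w(-51,-6),27],-1.024)
for n in ("scene",):
    c=env.read_camera(n); b=(150,160) if n=="scene" else (115,215)
    cv2.imwrite(f"pics/{n}12.png",cv2.resize(c["pixels"][b[0]:b[0]+110,b[1]:b[1]+130],None,fx=5,fy=5,interpolation=cv2.INTER_CUBIC))
E
```

```text
eef_pos: [550.6, 17.2, 27.6]
ft_force: [-0.5, 0.2, -0.0]
eef_pos: [551.4, 15.9, 27.6]
ft_force: [0.1, -0.3, 1.2]
eef_pos: [552.4, 14.3, 27.6]
ft_force: [-0.2, 0.1, 0.3]
t 13.85 pos [552.4  14.3  27.6] rpy [-1.5708 -0.     -1.0234] F [-0.2  0.1  0.3] op 0.422 tbl [-55.5  -6.8]
shift m [0.0045 0.0006 0.0008] ('turn deg about tool y', np.float64(0.03))
```

View pics/scene12.png

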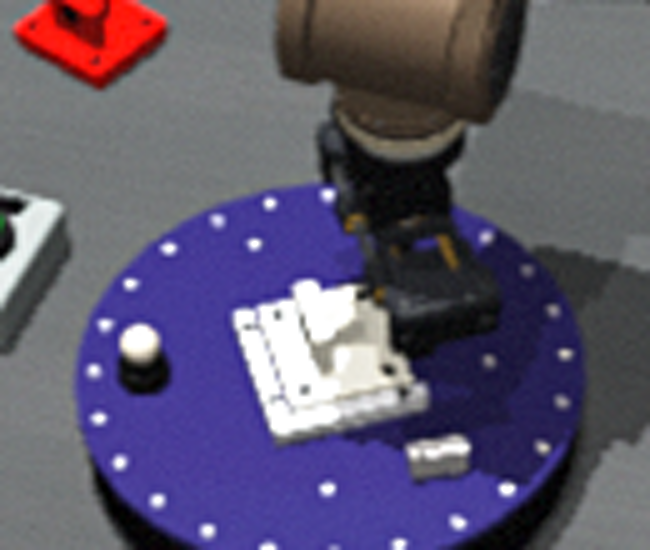

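The bracket is almost against both bars. I push in 2 mm steps until the force rises.

```bash

for i in 1; do python3 -m inch '[0.002,0,0,0,0,0,0.16, 0,0,0,0,0,0,0.16]'|grep -E "pos|force"; done
python3 -m inch '[0.002,0,0,0,0,0,0.16, 0,0,0,0,0,0,0.16]'|grep -E "pos|force"
python3 -m inch '[0.001,0,0,0,0,0,0.16, 0,0,0,0,0,0,0.16]'|grep -E "pos|force"
```

```text
eef_pos: [553.5, 12.6, 27.6]
ft_force: [-0.6, 0.4, 0.2]
eef_pos: [554.0, 11.2, 27.6]
ft_force: [-1.7, 3.4, 0.8]
eef_pos: [554.0, 11.1, 27.6]
ft_force: [-4.2, 10.7, 3.2]
```

Contact with the x bar at 11 N. Now I go back round for the final +y press.

```bash

python3 -m inch '[-0.006,0,0,0,0,0,0.16, -0.012,0,0,0,0,0,0.16, 0,0,0,0,0,0,0.16, 0,-0.04,0,0,0,0,0.16, 0,-0.04,0,0,0,0,0.16, 0,0,0,0,8.5,0,0.16, 0,0,0,0,8.5,0,0.16, 0,0,0,0,8.5,0,0.16, 0,0,0,0,8.5,0,0.16, 0,0,0,0,8.5,0,0.16]'|grep -E "pos|force"
python3 -m inch '[0,0,0,0,8.5,0,0.16, 0,0,0,0,8.5,0,0.16, 0,0,0,0,8.5,0,0.16, 0,0,0,0,8.5,0,0.16, 0,0,0,0,8.5,0,0.16, 0,0,0,0,5,0,0.16, 0,0,0,0,0,0,0.16]'|grep -E "pos|force"
python3 - <<'E'
from h import *
go([*t2w(-3,-73),107],-2.595)
c=env.read_camera("scene"); b=(150,160)
cv2.imwrite(f"pics/scene13.png",cv2.resize(c["pixels"][b[0]:b[0]+110,b[1]:b[1]+130],None,fx=5,fy=5,interpolation=cv2.INTER_CUBIC))
E
```

```text
eef_pos: [545.6, 25.5, 107.7]
ft_force: [-0.3, -0.1, 0.4]
eef_pos: [545.6, 25.5, 107.7]
ft_force: [-0.2, -0.1, -0.8]
t 16.2 pos [545.6  25.5 107.7] rpy [-1.5705e+00  2.0000e-04 -2.5953e+00] F [-0.2 -0.1 -0.8] op 0.422 tbl [-68.5  -6.7]
shift m [0.0662 0.0007 0.0656] ('turn deg about tool y', np.float64(-0.02))
```

View pics/scene13.png

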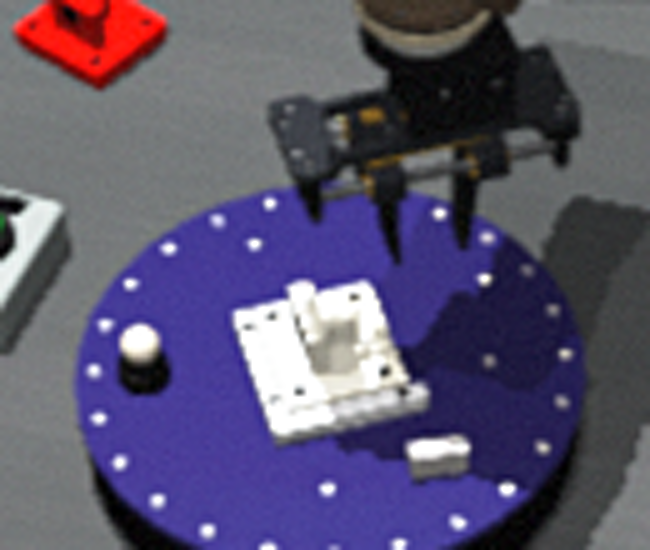

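The bracket sits in the corner at about (320,350), flush by eye. Now the move to the -y side.

```bash

python3 -m inch '[0.033,0,0.0328,0,0,0,0.16, 0.033,0,0.0328,0,0,0,0.16, 0,0,0,0,0,0,0.16, 0,0.03,0,0,0,0,0.16, 0,0.03,0,0,0,0,0.16, 0,0.013,0,0,0,0,0.16, 0,0.007,0,0,0,0,0.16, 0,0,0,0,0,0,0.16]'|grep -E "pos|force"
python3 - <<'E'
from h import *
go([*t2w(-3,-56),27],-2.595)
E
python3 -m inch '[-0.003,0,0,0,0,0,0.16, -0.003,0,0,0,0,0,0.16, -0.003,0,0,0,0,0,0.16, -0.003,0,0,0,0,0,0.16, 0,0,0,0,0,0,0.16]'|grep -E "pos|force"
python3 -m inch '[-0.002,0,0,0,0,0,0.16, 0,0,0,0,0,0,0.16]'|grep -E "pos|force"
python3 -m inch '[-0.002,0,0,0,0,0,0.16, 0,0,0,0,0,0,0.16]'|grep -E "pos|force"
```

```text
eef_pos: [523.2, -64.5, 27.1]
ft_force: [0.0, -0.7, -0.5]
t 17.05 pos [523.2 -64.5  27.1] rpy [-1.5716e+00 -7.0000e-04 -2.5926e+00] F [ 0.  -0.7 -0.5] op 0.418 tbl [ -3.3 -72.7]
shift m [-0.0167  0.0001  0.0004] ('turn deg about tool y', np.float64(0.14))
eef_pos: [534.0, -58.4, 27.9]
ft_force: [0.6, 0.2, -0.3]
eef_pos: [535.1, -57.5, 27.6]
ft_force: [-0.7, -0.6, -0.6]
eef_pos: [536.4, -56.7, 27.6]
ft_force: [-3.0, -2.7, 3.3]
```

```bash

python3 -m inch '[-0.002,0,0,0,0,0,0.16, 0,0,0,0,0,0,0.16]'|grep -E "pos|force"
python3 -m inch '[-0.001,0,0,0,0,0,0.16, 0,0,0,0,0,0,0.16]'|grep -E "pos|force"
python3 - <<'E'
from h import *
go([*t2w(-3,-56),27],-2.595)
c=env.read_camera("scene"); b=(150,160)
cv2.imwrite(f"pics/scene14.png",cv2.resize(c["pixels"][b[0]:b[0]+110,b[1]:b[1]+130],None,fx=5,fy=5,interpolation=cv2.INTER_CUBIC))
E
```

```text
eef_pos: [536.4, -56.5, 27.6]
ft_force: [-14.1, -13.5, 8.7]
eef_pos: [536.3, -56.5, 27.6]
ft_force: [-19.1, -17.4, 11.0]
t 18.35 pos [536.3 -56.5  27.6] rpy [-1.5732 -0.0062 -2.5937] F [-19.1 -17.4  11. ] op 0.424 tbl [ -3.4 -57.3]
shift m [-0.0013  0.0006  0.0004] ('turn deg about tool y', np.float64(0.08))
```

View pics/scene14.png

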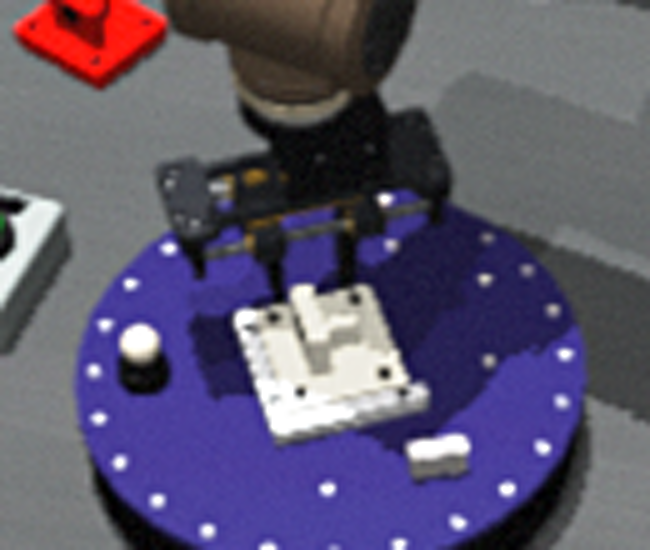

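The push force rose to 25 N and the bracket stopped moving, so it is against the y bar. I withdraw and check from above while heading for the button.

```bash

python3 -m inch '[0.003,0,0,0,0,0,0.16, 0.006,0,0,0,0,0,0.16, 0.008,0,0,0,0,0,0.16, 0,-0.04,0,0,0,0,0.16, 0,-0.04,0,0,0,0,0.5, 0,0,0,0,0,0,1]'|grep -E "pos|force"
python3 - <<'E'
from h import *
go([522.7,-302,107])
E
```

```text
eef_pos: [527.0, -64.4, 111.8]
ft_force: [0.2, 0.6, -1.0]
t 19.0 pos [527.  -64.4 111.8] rpy [-1.5656  0.0054 -2.5942] F [ 0.2  0.6 -1. ] op 0.306 tbl [ -1.5 -69.4]
shift m [0.1274 0.0052 0.2007]
```

```bash

python3 -m inch '[0.0255,0,0.0401,0,0,0,1, 0.0255,0,0.0401,0,0,0,1, 0.0255,0,0.0401,0,0,0,1, 0.0255,0,0.0401,0,0,0,1, 0.0255,0,0.0401,0,0,0,1, 0,0,0,0,0,0,1, 0,0,0,0,0,0,1]'|grep -E "pos|force|open"
python3 - <<'E'
from h import *
go([522.7,-302,107])
for n in ("scene","top"):
    c=env.read_camera(n); np.savez(f"{n}15.npz",**c); b=(150,160) if n=="scene" else (115,215)
    if n=="scene": cv2.imwrite("pics/scene15.png",cv2.resize(c["pixels"][130:240,120:250],None,fx=5,fy=5,interpolation=cv2.INTER_CUBIC))
    else: cv2.imwrite("pics/top15.png",cv2.resize(c["pixels"][125:215,230:330],None,fx=6,fy=6,interpolation=cv2.INTER_CUBIC))
E
```

```text
eef_pos: [519.6, -301.9, 106.5]
ft_force: [-0.5, 0.2, -0.1]
opening: 0.005
t 19.7 pos [ 519.6 -301.9  106.5] rpy [-1.5722e+00 -2.0000e-04 -2.5962e+00] F [-0.5  0.2 -0.1] op 0.005 tbl [ 197.6 -199.1]
shift m [-0.0025 -0.0005  0.0017]
```

View pics/scene15.png

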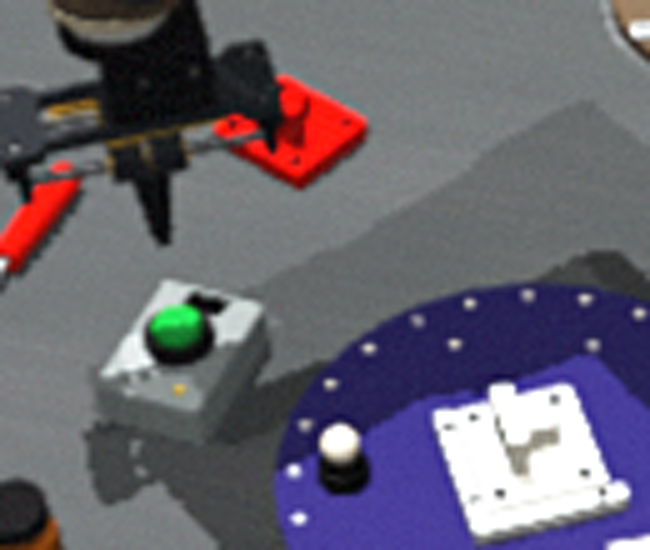

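View pics/top15.png

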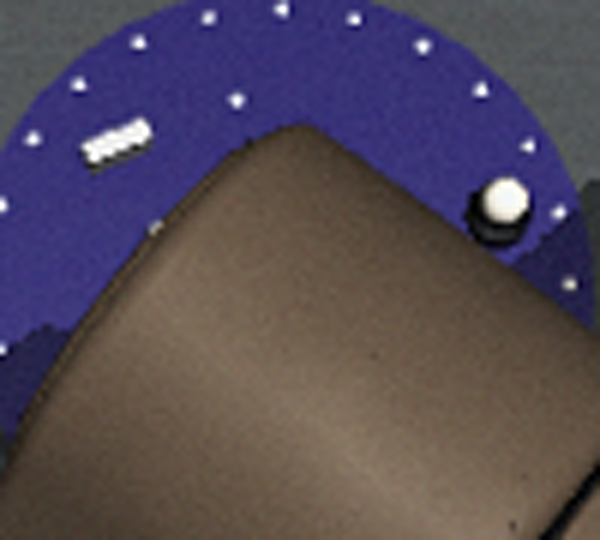

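The scene view shows the bracket against both bars with no visible dark gap, but the arm hides it from the top camera. I move aside briefly to check from above before pressing.

```bash

python3 -m inch '[0.0425,0,0.0122,0,0,0,1, 0.0425,0,0.0122,0,0,0,1, 0.0425,0,0.0122,0,0,0,1, 0.0425,0,0.0122,0,0,0,1, 0,0,0,0,0,0,1]'|grep -E "pos|force|open"
python3 - <<'E'
from h import *
c=env.read_camera("top"); np.savez(f"top16.npz",**c)
cv2.imwrite("pics/top16.png",cv2.resize(c["pixels"][125:215,230:330],None,fx=6,fy=6,interpolation=cv2.INTER_CUBIC))
s=env.read_camera("scene"); np.savez(f"scene16.npz",**s)
cv2.imwrite("pics/scene16.png",cv2.resize(s["pixels"][185:255,180:270],None,fx=8,fy=8,interpolation=cv2.INTER_CUBIC))
E
```

```text
eef_pos: [398.4, -433.3, 107.6]
ft_force: [-0.3, 0.8, -0.9]
opening: 0.003
```

View pics/top16.png

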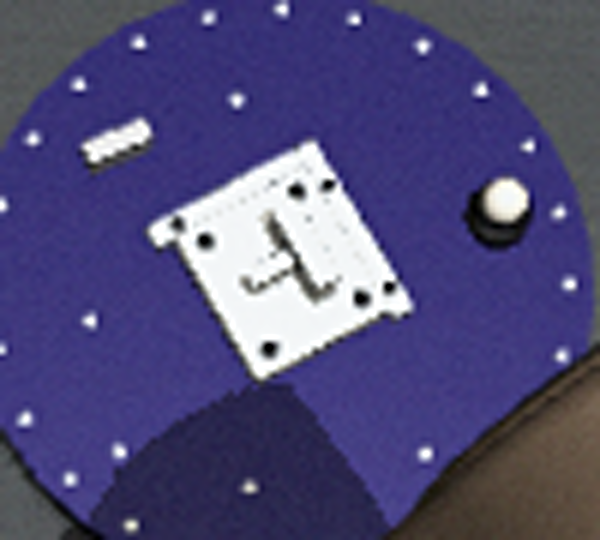

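View pics/scene16.png

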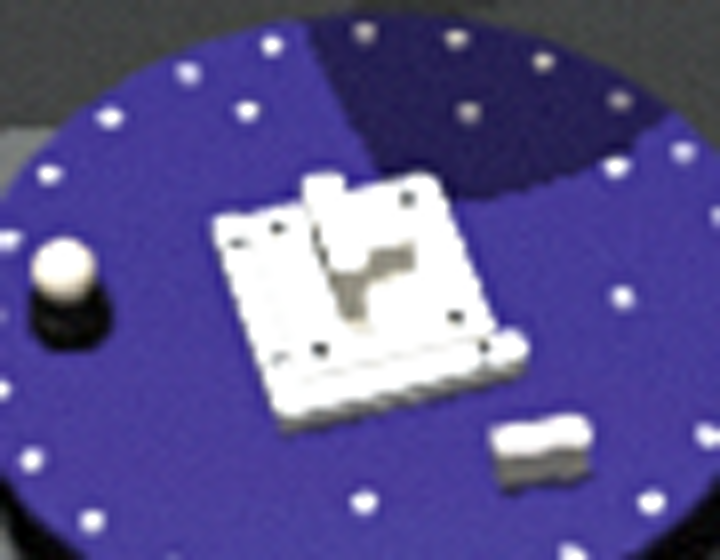

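From above the bracket fills the corner: its free -y edge runs from (262,380) to (385,315), the bars overlap its edges, and there is no indigo line between. I check the seam numerically.

```bash

python3 - <<'E'
from h import *
c=dict(np.load("top16.npz")); im=c["pixels"].astype(np.float32)
# seam profiles in table frame at z=76: red+green channel
def prof(fixed,axis):
    out=[]
    for a in np.arange(30,56,2.):
        v=[]
        for b in np.arange(*fixed,3.):
            w=t2w(a,b) if axis=='x' else t2w(b,a)
            u=proj(c,[[*w,76]])[0].astype(np.float32)
            v.append(cv2.getRectSubPix(im,(1,1),(float(u[0]),float(u[1])))[0,0,2])
        out.append(int(np.median(v)))
    return out
print("x seam red 30..54:",prof((-25,25),'x')); print("y seam:",prof((-25,20),'y'))
m=white(c,proj(c,[[590,-30,76]])[0]).astype(np.uint8)
cs,_=cv2.findContours(m,cv2.RETR_EXTERNAL,cv2.CHAIN_APPROX_NONE)
k=max(cs,key=cv2.contourArea)[:,0]; W=np.array([w2t(w) for w in ray(c,k,78)])
a=(abs(W[:,1])<33)&(W[:,0]<-25); b=(abs(W[:,0])<28)&(W[:,1]<-30)
print("-x edge x",np.median(W[a,0]),"slope",np.polyfit(W[a,1],W[a,0],1)[0],"-y edge y",np.median(W[b,1]),"slope",np.polyfit(W[b,0],W[b,1],1)[0])
W=np.array([w2t(w) for w in ray(c,k,74)]); a=(abs(W[:,1])<33)&(W[:,0]>25); b=(abs(W[:,0])<28)&(W[:,1]>30)
print("bar outer x",np.median(W[a,0]),"slope",np.polyfit(W[a,1],W[a,0],1)[0],"bar outer y",np.median(W[b,1]),"slope",np.polyfit(W[b,0],W[b,1],1)[0])
g=env.state(); go([522.7,-302,45])
E
```

```text
x seam red 30..54: [243, 243, 243, 243, 241, 238, 241, 244, 246, 248, 209, 127, 60]
y seam: [242, 242, 242, 243, 243, 243, 238, 234, 240, 244, 247, 246, 198]
-x edge x -38.848540027183134 slope -0.002165068523235056 -y edge y -45.83158222190828 slope 0.00033050998594762475
bar outer x 51.15669988471991 slope 0.00015291076119733533 bar outer y 55.840184908049395 slope 0.012689236262877455
t 20.4 pos [ 400.7 -430.8  107.6] rpy [-1.5711e+00  3.0000e-04 -2.5946e+00] F [ 0.7  0.1 -0.8] op 0.005 tbl [ 245.8 -367.8]
shift m [-0.1712  0.0626 -0.0465]
```

Seam dips are negligible, the outer spans are 90.0 of 92 mm and 101.7 of 102 mm, and the edges are square within 0.013 rad. The bracket is home. Now the button.

```bash

python3 -m inch '[-0.0428,0,-0.0116,0,0,0,1, -0.0428,0,-0.0116,0,0,0,1, -0.0428,0,-0.0116,0,0,0,1, -0.0428,0,-0.0116,0,0,0,1, 0,0,0,0,0,0,1, 0,0.03,0,0,0,0,1, 0,0.025,0,0,0,0,1, 0,0.015,0,0,0,0,1, 0,0.006,0,0,0,0,1, 0,0,0,0,0,0,1]'|grep -E "pos|force|open"
python3 - <<'E'
from h import *
go([522.7,-302,23])
c=env.read_camera("scene"); cv2.imwrite("pics/scene17.png",cv2.resize(c["pixels"][150:240,120:220],None,fx=6,fy=6,interpolation=cv2.INTER_CUBIC))
E
```

```text
eef_pos: [522.8, -301.7, 31.2]
ft_force: [0.2, -0.2, -0.5]
opening: 0.007
t 21.4 pos [ 522.8 -301.7   31.2] rpy [-1.5720e+00 -4.0000e-04 -2.5929e+00] F [ 0.2 -0.2 -0.5] op 0.007 tbl [ 199.  -196.3]
shift m [0.0002 0.0082 0.0002]
```

View pics/scene17.png

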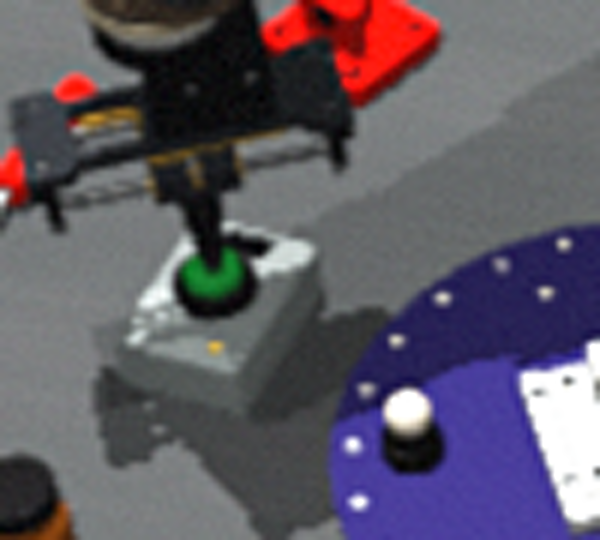

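The closed tips are just above the green button, at (212,262). I press in small steps.

```bash

python3 -m inch '[0,0.003,0,0,0,0,1, 0,0.003,0,0,0,0,1, 0,0,0,0,0,0,1]'|grep -E "pos|force"
python3 -m inch '[0,0.002,0,0,0,0,1, 0,0,0,0,0,0,1]'|grep -E "pos|force"
python3 -m inch '[0,0.002,0,0,0,0,1, 0,0,0,0,0,0,1]'|grep -E "pos|force"
python3 -m inch '[0,0.002,0,0,0,0,1, 0,0,0,0,0,0,1]'|grep -E "pos|force"
```

```text
eef_pos: [522.7, -302.8, 25.7]
ft_force: [0.2, 0.4, 0.5]
eef_pos: [522.8, -302.9, 23.7]
ft_force: [0.0, 0.4, 2.3]
eef_pos: [522.8, -302.9, 21.6]
ft_force: [-1.4, -0.9, 3.9]
eef_pos: [522.8, -302.9, 19.6]
ft_force: [-0.0, 1.1, 5.1]
```

```bash

python3 -m inch '[0,0.001,0,0,0,0,1, 0,0,0,0,0,0,1]'|grep -E "pos|force"
python3 -m inch '[0,0.001,0,0,0,0,1, 0,0,0,0,0,0,1]'|grep -E "pos|force"
```

```text
eef_pos: [522.9, -302.9, 19.2]
ft_force: [-1.9, 0.7, 10.8]
eef_pos: [523.0, -302.9, 19.1]
ft_force: [-4.4, 2.9, 18.3]
```

The button is at its hard stop: the z position stalls while the force climbs past 5 N to 18 N. Releasing and clearing away.

```bash

python3 -m inch '[0,-0.003,0,0,0,0,1, 0,-0.01,0,0,0,0,1, 0,-0.03,0,0,0,0,1, 0,-0.04,0,0,0,0,1, 0.04,0,0.012,0,0,0,1, 0.0425,0,0.0122,0,0,0,1, 0.0425,0,0.0122,0,0,0,1, 0.0425,0,0.0122,0,0,0,1, 0,0,0,0,0,0,1, 0,0,0,0,0,0,1]'|grep -E "t:|pos|force"
python3 - <<'E'
from h import *
c=env.read_camera("top"); c0=dict(np.load("top16.npz"))
cv2.imwrite("pics/top18.png",cv2.resize(c["pixels"][120:220,225:405],None,fx=4.4,fy=4.4,interpolation=cv2.INTER_CUBIC))
for n,q in (("before",c0),("now",c)):
    m=white(q,proj(q,[[590,-30,76]])[0]).astype(np.uint8)
    cs,_=cv2.findContours(m,cv2.RETR_EXTERNAL,cv2.CHAIN_APPROX_NONE)
    k=max(cs,key=cv2.contourArea)[:,0]; W=np.array([w2t(w) for w in ray(q,k,78)])
    a=(abs(W[:,1])<33)&(W[:,0]<-25); b=(abs(W[:,0])<28)&(W[:,1]<-30)
    hsv=cv2.cvtColor(q["pixels"],cv2.COLOR_BGR2HSV); g=(hsv[...,0]>50)&(hsv[...,0]<80)&(hsv[...,1]>120)&(hsv[...,2]>60); v,u=np.nonzero(g)
    print(n,"-x edge",np.median(W[a,0]).round(1),"-y edge",np.median(W[b,1]).round(1),"green px",u.mean().round(2),v.mean().round(2),g.sum(),"depth",np.median(q["depth"][g]))
s=env.read_camera("scene"); cv2.imwrite("pics/scene18.png",s["pixels"])
E
```

```text
t: 23.75
eef_pos: [404.3, -431.9, 100.6]
tcp_rot: [-1.571, 0.0, -2.596]
ft_force: [1.1, 1.0, 0.4]
before -x edge -38.8 -y edge -45.8 green px nan nan 0 depth nan
now -x edge -38.8 -y edge -45.8 green px nan nan 0 depth nan<stdin>:10: RuntimeWarning: Mean of empty slice.
  ret = ret.dtype.type(ret / rcount)
  return _methods._mean(a, axis=axis, dtype=dtype,
  ret = ret.dtype.type(ret / rcount)
```

View pics/top18.png

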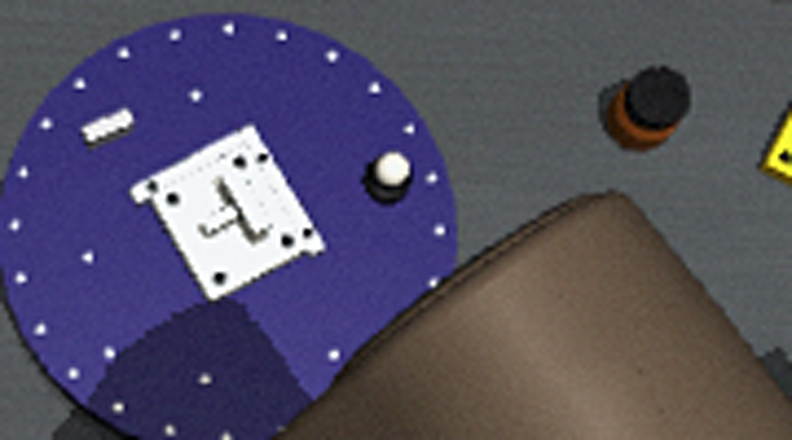

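View pics/scene18.png

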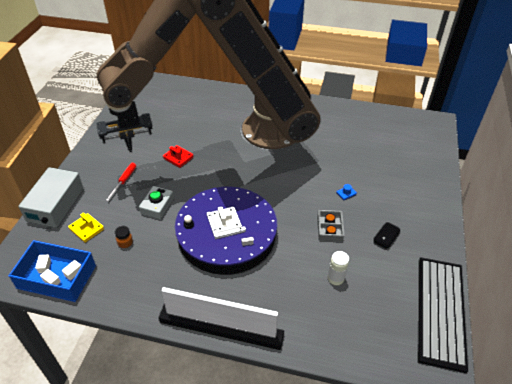

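After the press the bracket is unchanged (edges at -38.8 and -45.8 mm, as before). The button is green at (155,196) and the other objects are where they stood. Handing in.

```bash
python3 - <<'E'
from h import *
q=env.read_camera("scene")
for c in (dict(np.load("scene0.npz")),q):
    hsv=cv2.cvtColor(c["pixels"],cv2.COLOR_BGR2HSV); g=(hsv[...,0]>50)&(hsv[...,0]<80)&(hsv[...,1]>120)&(hsv[...,2]>60); v,u=np.nonzero(g); print(u.mean(),v.mean(),g.sum())
env.job_done()
E
```

```text
155.1014492753623 194.63768115942028 69
155.0810810810811 194.8108108108108 74
the job is handed in; nothing more can be done
```

I pushed the bracket into the corner of the two stops, then pressed the start button to its stop and let it come up. The job is handed in with the clock at about 24 s; no verdict was reported.

**How it was pushed:** I used two partly open fingers, first on its -y side while turning it square, then on its -x side until it met the x bar (11 N). A last push on the -y side seated it against the y bar (about 26 N). It was never gripped or lifted.

**Last checks:**
- **Bracket:** from above there is no visible seam at either bar. It is square to within about 0.013 rad, and its position was the same before and after the press. The bracket-plus-bar span measured 90.0 mm of the 92 mm expected in x and 101.7 mm of 102 mm in y.
- **Button:** it hit its hard stop, with the force rising past 5 N to 18 N. Afterwards its green top is back at its starting place in the scene image, within 0.2 pixel. The arm hid it from the top camera, so this rests on one view.
- **Other objects:** by eye in the last scene image, none has moved.

**What disagreed:** the reported TCP lies about 40 mm beyond the real fingertips. The depth images showed this, and so did the lack of contact when the reported TCP was below the table top. I set heights for pushing and pressing by camera and force instead. The force reading was too noisy to show the bracket sliding freely, so I followed that by camera.

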